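# Close the adjustable wrench on the instrument's nut and tighten it

### The arm

A 6-joint arm with a two-finger parallel gripper is mounted at the origin on the work surface. World frame = base frame: x ahead of the robot, y to its left, z up, the work surface at z = 0. Lengths are in m, angles in rad, forces in N, time in s.
With the tool pointing down it reaches from about 0.4 to 0.825 m from the base axis. Payload 7 kg.
Tool frame: the origin (TCP) lies midway between the tips of the shut fingers; the grasp point (between the pads) lies 19 mm behind it; x points along the fingers, y is the direction in which the jaws open and shut, and the axes are right-handed (so a half turn about x gives the same grasp; the last joint's range is limited). The gripper opens to 88 mm and grips with 3 to 60 N. Pads are 19 mm wide; open, the fingers measure 130 mm over their backs; the gripper's body (78 mm by 193 mm) begins 47 mm behind the grasp point.
Start: joints at [-1.056, 0.359, 0.012, 0, -1.224, -0.288], TCP at [0.152, -0.658, 0.193] pointing down, gripper open.
Joint ranges: [-3.07, 3.07], [-1.43, 2.12], [-1.02, 1.25], [-3.03, 1.67], [-3.05, -0], [-3.03, 3.03]. Speed limits (rad/s): [2.39, 2.39, 3.01, 3.14, 3.14, 3.14].

### API

Orientations are given as a unit quaternion [x, y, z, w].
In Python, from station import env, cams gives the robot as it stands.
- The arm moves only by the tool play_rows, never from a script. Its argument "series" is a list of rows, each an object of numbers: "dx", "dy", "dz": the shift along the tool's x, y, z in cm; "turn": the turn about the tool's x in rad; "hand": the opening, from 0 (shut) to 1 (fully open). In form: [{"dx": .., "dy": .., "dz": .., "turn": .., "hand": ..}, ...]. A call has 1 to 8 rows; each row is the pose to reach, as a shift and turn from the pose measured when the call began, along the tool's axes at that moment; what a row does not reach only later rows make up. A row lasts 1/12 s, in which the tool goes at most 41.7 mm and 7.16 degrees, less where a joint would pass 70% of its speed; a pose out of reach is approached as far as the arm can. A call with a gripper value outside its range is refused whole. The fingers move at their own pace and stop on an object; "newtons" is the grip in N (left out, the last holds). Time passes only in rows, so rows that repeat a pose let the fingers close. It gives the time, the measured TCP pose, the force and the opening at its end, in the units of the state.
- env.read_state(): the state, without advancing time (a new reading comes with each control period).
- cams.grab_frame(name): name is "side" or "top" or "wrist"; returns a dict with "img" (400x640x3 uint8, red, green, blue), "z_map" (400x640 float32, m along the optical axis (not along the pixel's ray), 0 where there is no reading), "fx", "fy", "cx", "cy" (pixels), "rvec" (rotation vector, rad) and "tvec" (3), from world to camera coordinates, as OpenCV has them; the wrist camera has in their place "hand_eye" (4x4, takes a point from camera to tool coordinates, whose origin is the TCP and whose axes are the tool frame's). Camera axes: x right, y down, z forward; pixel columns grow to the right and rows downward; lengths in m; the calibration is good to about 2 mm. A picture is of the moment at which its call begins: read the wrist's pose just before it.
- env.close_job(): hands the job in, once; it reports no verdict.
The state is a dict: "clock": time; "qpos": joint angles; "qvel": joint speeds; "joint_efforts": joint torques, N m; "tool_pos": TCP position; "tcp_rot": TCP orientation; "wrist_force": force on the tool from outside, world axes, zero at the start; "ft_torque": the same for the moment, N m; "gripper_width": opening from 0.0 (shut) to 1.0 (fully open).
Only numpy, scipy, OpenCV 4.12 (cv2) and the standard library are available. Lean on these libraries where they do the work, as an engineer would, in place of code of your own. Each camera call takes 0.05 s, during which the arm holds its last target.

### The job

The adjustable wrench already sits around the big brass nut on the teal instrument, but its jaw is too wide open. Roll the wrench's knurled worm until the sliding jaw is snug on the nut, and only then swing the handle clockwise (seen from above) so that the nut turns with it by an eighth of a turn (45 degrees); let go and leave the wrench on the nut. Leave the jar, the open-ended spanner and the screwdriver where they lie.

Things in the scene. Friction and masses are not known exactly. Their poses are not given: they have to be found in the camera images.
- wrench: Plain steel adjustable wrench lying level round the nut, pivoting with it on the nut's upright axis; it cannot be lifted off. Origin on that axis at mid-thickness, 55 mm above the bench; x runs from the nut along the handle, z up. Head 14 mm thick, up to 82 mm wide, reaches x = 84 mm. It turns stiffly and stays where it is left; swung with the jaw open it only slips round the nut.
- handle (a point): Mid-handle, on the wrench's x axis 145 mm from the nut's axis, 55 mm above the bench. The handle is a bar 22 mm wide, 12 mm thick from x = 84 to 190 mm, ending in a 26 mm round eye at 198 mm. The instrument (42 mm high) does not reach beyond x = 90 mm, even when the handle swings 60 degrees: from there on only free air lies under and beside it. About 2 N sideways here swings the wrench.
- worm_top (a point): Crown of the knurled worm: steel roller, diameter 22 mm, 18 mm long, axle level across the handle, 55 mm from the nut's axis; crown 70 mm above the bench, 8 mm above the head. Shut fingertips pressed on it and dragged along the handle away from the nut roll it by friction and close the jaw; towards the nut opens it. The instrument's soft feet let all sink up to 5 mm, 2.5 N per mm; 3 to 4 mm is a good press.
- jaw (a joint): Closing travel of the sliding jaw (wrench +y side), m: 0 = fully open, gap 42 mm; starts 0.001 to 0.005; snug at 0.012, where it stops on the nut. 10 mm of fingertip drag on the worm closes it about 2.7 mm; a tip rolls the worm only while over its crown, so a stroke is about as long as the tip: lift and repeat. Once tight, the tips just slip on the worm. The jaw stays where it is left.
- nut (a joint): Angle of the brass hexagon nut (30 mm across flats, 21 mm high) in rad, growing clockwise seen from above; starts near 0. It stays where it is left.
- jar: Bystander: small glass jar with a steel cap, 56 mm diameter, 70 mm high; origin at the centre of its underside.
- spanner: Bystander: loose fixed open-ended steel spanner, 160 mm long, lying on the bench; origin at its underside near the middle, x along it.
- screwdriver: Bystander: loose screwdriver, 190 mm long, with a thick handle, lying on the bench; origin at its underside near the middle, x along it.

How it is judged:
By the outcome, as a careful person would: the job done as asked, in the order asked, and still so for the second after the job is handed in, with the robot touching nothing.
It also fails if it takes over 48 s, if anything falls off the work surface, if the arm or the gripper's body presses on something with over 40 N, if the wrist force passes 120 N, or if a joint passes its speed limit or range.

## Working session

There is one attempt and no reset: what is moved stays moved. The work goes in short steps, Python scripts to look and compute and a tool call to move; the robot and the scene stay as the last step left them, time stands still between calls to the robot, and variables do not carry over. Pictures are saved under pics/ and viewed, and the job is handed in when it is done.

Besides the shell and the picture viewer there is one more tool, called as a command line: name --argument value ..., lists and objects as JSON in quotes. play_rows: Moves the arm, as the interface text tells. Its arguments: {"type":"object","properties":{"series":{"type":"array","items":{"type":"object","properties":{"dx":{"type":"number"},"dy":{"type":"number"},"dz":{"type":"number"},"turn":{"type":"number"},"hand":{"type":"number"}}}},"newtons":{"type":"number"}},"required":["series"]}

```bash
mkdir -p pics; ls
cat > h.py <<'E'
import numpy as np, cv2
from station import env, cams
from scipy.spatial.transform import Rotation as R
def grab(n,save=None):
    s=env.read_state(); f=cams.grab_frame(n)
    if 'hand_eye' in f:
        T=np.eye(4);T[:3,:3]=R.from_quat(s['tcp_rot']).as_matrix();T[:3,3]=s['tool_pos'];f['T']=T@f['hand_eye']
    else:
        Rm=cv2.Rodrigues(np.array(f['rvec'],float))[0];T=np.eye(4);T[:3,:3]=Rm.T;T[:3,3]=-Rm.T@np.array(f['tvec']).ravel();f['T']=T
    if save: cv2.imwrite(save,f['img'][...,::-1])
    return f
def ray(f,u,v,z=None):
    d=np.array([(u-f['cx'])/f['fx'],(v-f['cy'])/f['fy'],1])
    if z is None:
        return (f['T']@np.r_[d*f['z_map'][int(v),int(u)],1])[:3]
    o=f['T'][:3,3];w=f['T'][:3,:3]@d
    return o+w*(z-o[2])/w[2]
def proj(f,p):
    c=np.linalg.inv(f['T'])@np.r_[p,1];return f['fx']*c[0]/c[2]+f['cx'],f['fy']*c[1]/c[2]+f['cy']
def crop(f,u0,v0,u1,v1,k,save):
    cv2.imwrite(save,cv2.resize(f['img'][v0:v1,u0:u1,::-1],None,fx=k,fy=k,interpolation=cv2.INTER_CUBIC))
E
python3 - <<'E'
from h import *
s=env.read_state();print(s)
for n in ['top','side','wrist']:
    f=grab(n,f'pics/{n}0.png');print(n,f['fx'],f['T'][:3,3])
E
```

```text
pics
{'clock': 0.0, 'qpos': array([-1.05593210e+00,  3.59385356e-01,  1.10270243e-02, -3.63205508e-04,
       -1.22409386e+00, -2.88096110e-01]), 'qvel': array([ 0.00117068, -0.00080627,  0.00149745, -0.00102193,  0.00148802,
       -0.0010188 ]), 'joint_efforts': array([-2.16271983e-04, -5.82713413e+01,  2.93057799e+01,  6.99729100e+00,
        6.75010946e-03, -1.94868935e-04]), 'tool_pos': array([ 0.15159906, -0.65717744,  0.19220752]), 'tcp_rot': array([-0.07937341,  0.70268872,  0.08054554,  0.70245344]), 'wrist_force': array([0.49316094, 0.15921722, 1.14815518]), 'ft_torque': array([ 0.05283754, -0.01017186, -0.00780502]), 'gripper_width': 0.9990922347082325}
top 372.6430008137049 [ 0.50505704 -0.15621973  0.90493987]
side 520.1308922569929 [ 0.53862813 -0.77841096  0.8516174 ]
wrist 315.4833822919688 [ 0.0776512  -0.67614277  0.38406261]
```

View pics/top0.png

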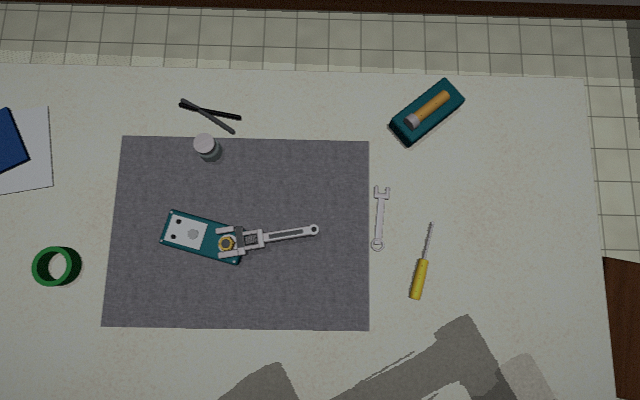

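View pics/side0.png

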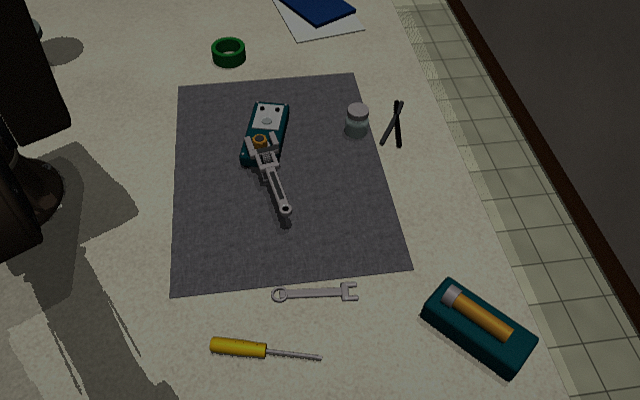

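The top picture shows the nut near (227,243), the worm near (251,239) and the eye near (314,230). In the side picture the nut is near (260,141), the worm near (266,158) and the eye near (286,209). The jar, spanner and screwdriver are all clear of the handle.

Run:
```python
from h import *
f=grab('top');crop(f,190,190,340,280,5,'pics/topc.png')
g=grab('side');crop(g,220,90,310,230,4,'pics/sidec.png')
for n,u,v,z in [('nut',227,243,.065),('worm',251,239,.07),('eye',314,230,.061)]: print(n,ray(f,u,v,z),ray(f,u,v))
for n,u,v,z in [('nut',260,141,.065),('worm',266,158,.07),('eye',286,209,.061)]: print(n,ray(g,u,v,z),ray(g,u,v))
```

```text
nut [0.54233084 0.04571279 0.065     ] [0.54202969 0.04408128 0.07178631]
worm [ 0.55201935 -0.00807069  0.07      ] [ 0.5519666  -0.00823709  0.0709378 ]
eye [ 0.57570442 -0.14756475  0.061     ] [ 0.5755117  -0.14758836  0.06330231]
nut [0.54619142 0.04191531 0.065     ] [0.54615394 0.03784947 0.06889876]
worm [ 0.55472514 -0.01556724  0.07      ] [ 0.5547146  -0.01606682  0.07051187]
eye [ 0.58203864 -0.14908998  0.061     ] [ 0.58193764 -0.15055419  0.06283949]
```

View pics/topc.png

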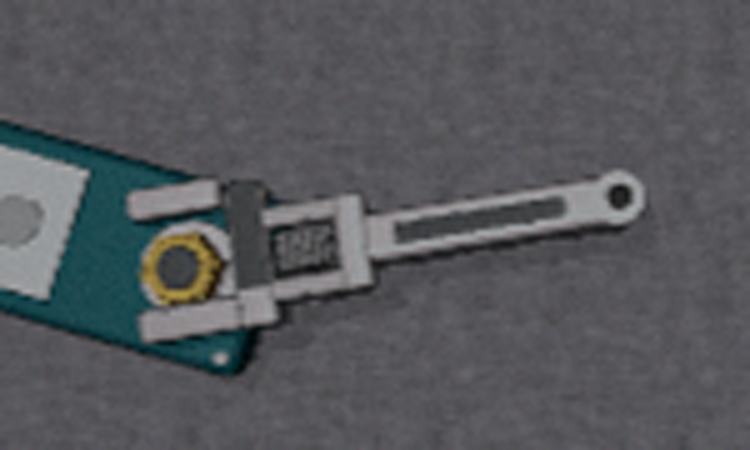

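View pics/sidec.png

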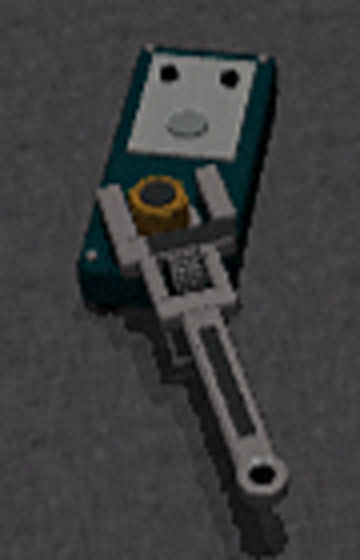

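The top crop puts the nut at (226,243.4), the worm at (251.2,239.4) and the eye at (314.2,229.2). The side crop puts them at (259.8,137.5), (266.8,157.5) and (285.5,208.3). The sliding jaw is on the +x side, which is the upper side in the top view.

Run:
```python
from h import *
s=env.read_state();M=R.from_quat(s['tcp_rot']).as_matrix();print(np.round(M,3))
f=grab('top');g=grab('side')
P={}
for n,a,b,z in [('nut',(226,243.4),(259.8,137.5),.069),('worm',(251.2,239.4),(266.8,157.5),.07),('eye',(314.2,229.2),(285.5,208.3),.061)]:
    A=ray(f,*a,z);B=ray(g,*b,z);P[n]=(A+B)/2;print(n,A,B)
d=P['eye']-P['nut'];print(np.linalg.norm(d[:2]),np.linalg.norm((P['worm']-P['nut'])[:2]),np.degrees(np.arctan2(d[1],d[0])))
d[2]=0;u=d/np.linalg.norm(d);print(u)
w=(P['worm']+P['nut']+55e-3*u)/2;w[2]=.07;print(w,(M.T@(w-s['tool_pos']))*100)
print('turn sense: angle of tool y',np.degrees(np.arctan2(M[1,1],M[0,1])))
```

```text
[[-0.    -0.225  0.974]
 [ 0.001  0.974  0.225]
 [-1.     0.001 -0.   ]]
nut [0.54122662 0.04690581 0.069     ] [0.546538   0.04861651 0.069     ]
worm [ 0.5511429 -0.0085595  0.07     ] [ 0.55649829 -0.01433818  0.07      ]
eye [ 0.57752576 -0.14797455  0.061     ] [ 0.58126127 -0.14723226  0.061     ]
0.19856575123006348 0.060038267623717195 -79.69788710984828
[ 0.1788385  -0.98387844  0.        ]
[ 0.55376951 -0.0089005   0.07      ] [12.30889559 54.14868141 53.76158622]
turn sense: angle of tool y 102.99464385368039
```

View pics/wrist0.png

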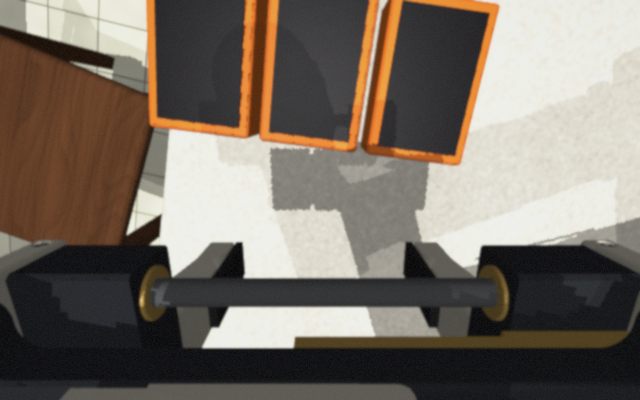

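play_rows --series '[{"dy":4,"dz":4,"dx":0,"turn":0.047,"hand":0},{"dy":54.1,"dz":53.8,"turn":0.047,"hand":0},{"dy":54.1,"dz":53.8,"turn":0.047,"hand":0},{"dy":54.1,"dz":53.8,"turn":0.047,"hand":0},{"dy":54.1,"dz":53.8,"turn":0.047,"hand":0},{"dy":54.1,"dz":53.8,"turn":0.047,"hand":0},{"dy":54.1,"dz":53.8,"turn":0.047,"hand":0},{"dy":54.1,"dz":53.8,"turn":0.047,"hand":0}]'

```text
validation failed for argument at $.se...
```

```bash
cat >> h.py <<'E'
def to(p,ang=None):
    s=env.read_state();M=R.from_quat(s['tcp_rot']).as_matrix()
    a=np.degrees(np.arctan2(M[1,1],M[0,1]));d=(M.T@(np.array(p)-s['tool_pos']))*100
    print('t',s['clock'],'pos',s['tool_pos'].round(4),'ang',round(a,2),'d(cm)',d.round(2),'F',s['wrist_force'].round(1),'turn',None if ang is None else round(np.radians(a-ang),3),'w',s['gripper_width'])
E
python3 -c "
from h import *
to([.5537,-.0089,.15],100.3)"
```

```text
t 0.35 pos [ 0.1517 -0.6576  0.1929] ang 102.99 d(cm) [ 4.31 54.17 53.75] F [-0.3 -0.2 -0.3] turn 0.047 w 0.9987571966322061
```

play_rows --series '[{"dx":0,"dy":54.1,"dz":53.8,"turn":0.047,"hand":0},{"dx":0,"dy":54.1,"dz":53.8,"turn":0.047,"hand":0},{"dx":0,"dy":54.1,"dz":53.8,"turn":0.047,"hand":0},{"dx":0,"dy":54.1,"dz":53.8,"turn":0.047,"hand":0},{"dx":0,"dy":54.1,"dz":53.8,"turn":0.047,"hand":0},{"dx":0,"dy":54.1,"dz":53.8,"turn":0.047,"hand":0},{"dx":0,"dy":54.1,"dz":53.8,"turn":0.047,"hand":0},{"dx":0,"dy":54.1,"dz":53.8,"turn":0.047,"hand":0}]'

```text
clock: 1.02
tool_pos: [0.3282, -0.3728, 0.1935]
tcp_rot: [-0.063, 0.704, 0.063, 0.704]
wrist_force: [1.0, -0.0, -0.6]
gripper_width: 0.455
```

```bash
python3 -c "
from h import *
to([.5537,-.0089,.15],100.3)"
```

```text
t 1.0167 pos [ 0.3282 -0.3728  0.1935] ang 100.29 d(cm) [ 4.36 31.78 28.68] F [ 1.  -0.  -0.6] turn -0.0 w 0.45453252864895277
```

play_rows --series '[{"dx":0,"dy":31.8,"dz":28.7,"turn":0,"hand":0},{"dx":0,"dy":31.8,"dz":28.7,"turn":0,"hand":0},{"dx":0,"dy":31.8,"dz":28.7,"turn":0,"hand":0},{"dx":0,"dy":31.8,"dz":28.7,"turn":0,"hand":0},{"dx":0,"dy":31.8,"dz":28.7,"turn":0,"hand":0},{"dx":0,"dy":31.8,"dz":28.7,"turn":0,"hand":0},{"dx":0,"dy":31.8,"dz":28.7,"turn":0,"hand":0},{"dx":0,"dy":31.8,"dz":28.7,"turn":0,"hand":0}]'

```text
clock: 1.68
tool_pos: [0.5036, -0.0889, 0.194]
tcp_rot: [-0.064, 0.704, 0.064, 0.705]
wrist_force: [1.7, -0.4, -0.1]
gripper_width: 0.006
```

```bash
python3 -c "
from h import *
to([.5537,-.0089,.15],100.3)
f=grab('wrist','pics/w1.png')
print(f['hand_eye'])
for p in [(.5537,-.0089,.07)]: print(proj(f,p))
"
```

```text
t 1.6833 pos [ 0.5036 -0.0889  0.194 ] ang 100.31 d(cm) [4.41 6.97 6.35] F [ 1.7 -0.4 -0.1] turn 0.0 w 0.00573884313974226
[[ 4.86716607e-04 -2.82895847e-01  9.59150511e-01 -1.91721871e-01]
 [ 9.99999825e-01 -1.83578055e-04 -5.61590684e-04 -1.47433075e-03]
 [ 3.34950657e-04  9.59150617e-01  2.82895708e-01 -7.63074161e-02]
 [ 0.00000000e+00  0.00000000e+00  0.00000000e+00  1.00000000e+00]]
(np.float64(389.4460395196701), np.float64(246.27699255684746))
```

View pics/w1.png

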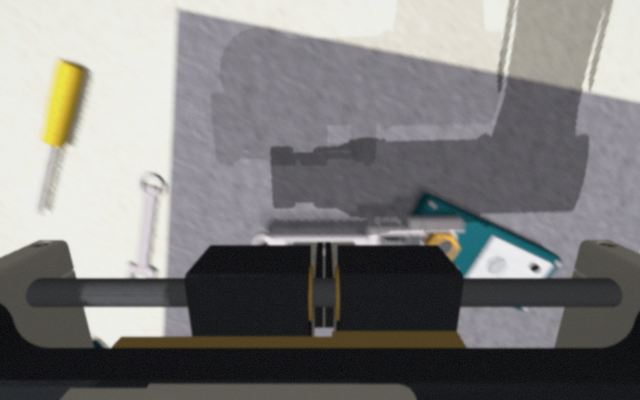

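play_rows --series '[{"dx":0,"dy":7,"dz":-1,"turn":0,"hand":0},{"dx":0,"dy":7,"dz":-1,"turn":0,"hand":0},{"dx":0,"dy":7,"dz":-1,"turn":0,"hand":0},{"dx":0,"dy":7,"dz":-1,"turn":0,"hand":0},{"dx":0,"dy":7,"dz":-1,"turn":0,"hand":0}]'

```text
clock: 2.15
tool_pos: [0.4852, -0.0175, 0.194]
tcp_rot: [-0.065, 0.703, 0.065, 0.705]
wrist_force: [-1.0, -0.6, -0.1]
gripper_width: 0.009
```

```bash
python3 -c "
from h import *
to([.5537,-.0089,.15],100.3)
f=grab('wrist','pics/w2.png')
for p in [(.5537,-.0089,.07),(.544,.047,.069)]: print(proj(f,p))
crop(f,230,150,530,300,2.6,'pics/w2c.png')
"
```

```text
t 2.15 pos [ 0.4852 -0.0175  0.194 ] ang 100.5 d(cm) [ 4.42 -0.4   6.87] F [-1.  -0.6 -0.1] turn 0.003 w 0.008821504814265073
(np.float64(321.48637988648426), np.float64(250.53307101536882))
(np.float64(373.35523828610667), np.float64(250.6823839999916))
```

View pics/w2c.png

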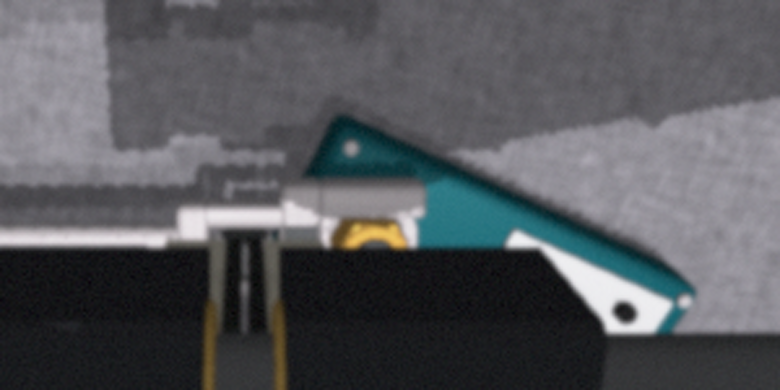

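play_rows --series '[{"dx":0,"dy":-0.4,"dz":12,"turn":0,"hand":0},{"dx":0,"dy":-0.4,"dz":12,"turn":0,"hand":0},{"dx":0,"dy":-0.4,"dz":12,"turn":0,"hand":0},{"dx":0,"dy":-0.4,"dz":12,"turn":0,"hand":0},{"dx":0,"dy":-0.4,"dz":12,"turn":0,"hand":0}]'

```text
clock: 2.62
tool_pos: [0.6051, -0.0016, 0.1923]
tcp_rot: [-0.064, 0.704, 0.063, 0.705]
wrist_force: [-0.4, -0.2, -0.9]
gripper_width: 0.004
```

```bash
python3 -c "
from h import *
to([.5537,-.0089,.15],100.3)
f=grab('wrist','pics/w3.png')
for p in [(.5537,-.0089,.07),(.544,.047,.069)]: print(proj(f,p))
crop(f,180,100,480,250,2.6,'pics/w3c.png')
"
```

```text
t 2.6167 pos [ 0.6051 -0.0016  0.1923] ang 100.29 d(cm) [ 4.23  0.2  -5.19] F [-0.4 -0.2 -0.9] turn -0.0 w 0.0040819731300992925
(np.float64(327.4463353579781), np.float64(138.09643354884537))
(np.float64(385.339479583495), np.float64(138.4582944132697))
```

View pics/w3c.png

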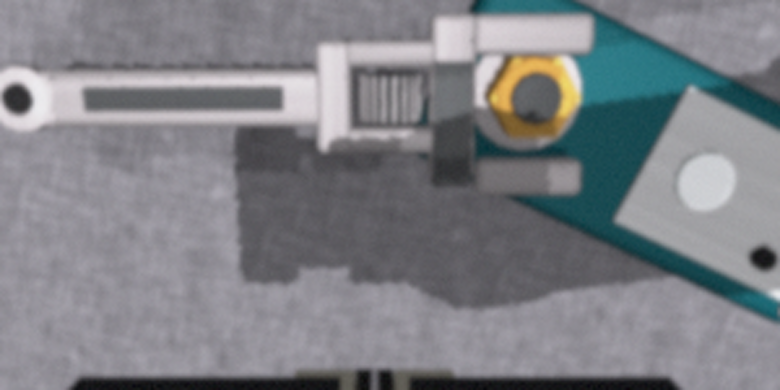

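The wrist crop shows the worm at about (330.4,137.3), the nut at (385.8,137.3) and the eye at (186.2,137.7). The handle is level in the image, so the tool y axis is along the handle. There is a clear gap between the nut and the lower, sliding jaw.

```bash
python3 -c "
from h import *
f=grab('wrist')
w=ray(f,330.4,137.3,.07);n=ray(f,385.8,137.3,.069);e=ray(f,186.2,137.7,.061)
print(w,n,e,np.linalg.norm((w-n)[:2]),np.linalg.norm((e-n)[:2]),ray(f,330,137),ray(f,385,137),ray(f,240,137))
d=(e-n)[:2];u=d/np.linalg.norm(d);print(np.degrees(np.arctan2(*d[::-1])),u)
to([*(w[:2]-0.008*u),.085],100.3)
T=f['T'];s=env.read_state();
M=R.from_quat(s['tcp_rot']).as_matrix();print('tip px',[proj(f,s['tool_pos']+M@np.array([0,a,b])) for a,b in [(0,0),(-.0095,-.0095),(.02,-.0095)]])
crop(f,240,200,400,300,5,'pics/tip.png')
"
```

```text
[ 0.55147269 -0.00617969  0.07      ] [0.5418412  0.04730147 0.069     ] [ 0.57841981 -0.14856361  0.061     ] 0.054341512546365746 0.1992514027189468 [ 0.55125721 -0.00661863  0.07003923] [0.54164622 0.04619264 0.07034782] [ 0.56795063 -0.09514243  0.06190638]
-79.4216350349843 [ 0.18358018 -0.98300474]
t 2.7167 pos [ 0.6036 -0.0015  0.1936] ang 100.33 d(cm) [10.85  1.27 -5.24] F [-1.  -0.3  0.2] turn 0.0 w 0.005468798448060112
tip px [(np.float64(326.4393127134087), np.float64(233.9927830065275)), (np.float64(311.63168111898216), np.float64(220.1484861449489)), (np.float64(357.7005296032779), np.float64(220.12806058623593))]
```

View pics/tip.png

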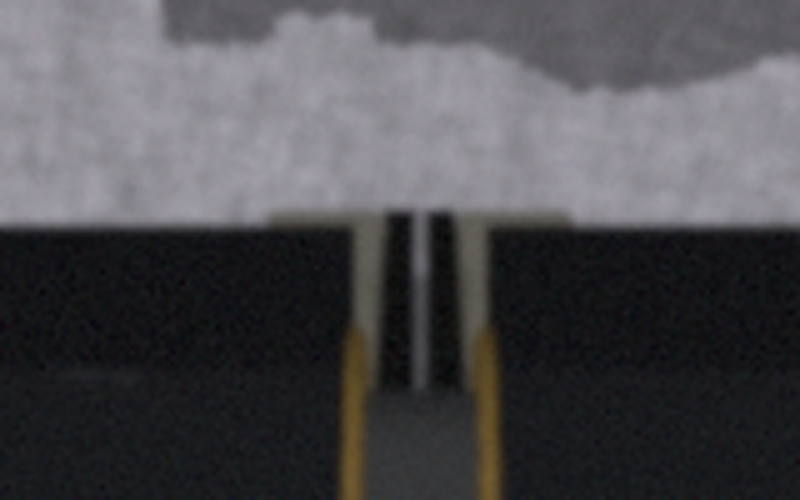

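play_rows --series '[{"dx":4,"dy":1.6,"dz":-5.2,"turn":0,"hand":0},{"dx":7,"dy":1.6,"dz":-5.2,"turn":0,"hand":0},{"dx":10.5,"dy":1.6,"dz":-5.2,"turn":0,"hand":0},{"dx":11.5,"dy":1.6,"dz":-5.2,"turn":0,"hand":0},{"dx":11.5,"dy":1.6,"dz":-5.2,"turn":0,"hand":0}]'

```text
clock: 3.13
tool_pos: [0.5462, 0.0036, 0.076]
tcp_rot: [-0.064, 0.705, 0.063, 0.703]
wrist_force: [-0.5, -0.8, 1.0]
gripper_width: 0.004
```

```bash
python3 -c "
from h import *
w=np.array([.552,-.007,.0665]);u=np.array([.18,-.983,0])
to(w-u*.012,100.4)
"
```

```text
t 3.1333 pos [0.5462 0.0036 0.076 ] ang 100.28 d(cm) [0.95 0.05 0.38] F [-0.5 -0.8  1. ] turn -0.002 w 0.003672930299395922
```

play_rows --series '[{"dx":0,"dy":0.0,"dz":0.35,"turn":0,"hand":0},{"dx":0.4,"dy":0.0,"dz":0.35,"turn":0,"hand":0},{"dx":0.7,"dy":0.0,"dz":0.35,"turn":0,"hand":0},{"dx":0.9,"dy":0.0,"dz":0.35,"turn":0,"hand":0},{"dx":0.9,"dy":0.0,"dz":0.35,"turn":0,"hand":0},{"dx":0.9,"dy":0.0,"dz":0.35,"turn":0,"hand":0}]'

```text
clock: 3.63
tool_pos: [0.5498, 0.0043, 0.0673]
tcp_rot: [-0.064, 0.705, 0.063, 0.703]
wrist_force: [0.7, -0.9, -0.3]
gripper_width: 0.006
```

```bash
python3 -c "
from h import *
w=np.array([.552,-.007,.0665]);u=np.array([.18,-.983,0])
to(w-u*.012,100.4)
f=grab('wrist');cv2.imwrite('pics/w4.png',f['img'][...,::-1])
g=grab('side');crop(g,220,90,310,230,4,'pics/s4.png')
"
```

```text
t 3.6333 pos [0.5498 0.0043 0.0673] ang 100.28 d(cm) [0.08 0.05 0.01] F [ 0.7 -0.9 -0.3] turn -0.002 w 0.006167399233155029
```

View pics/s4.png

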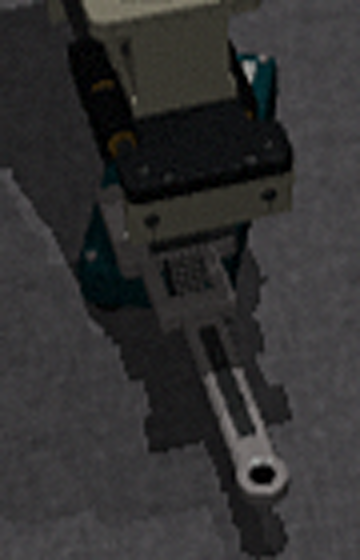

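No contact 12 mm off the crown, so the shut tip is shorter than that. I'll shorten the strokes to about ±6 mm.

play_rows --series '[{"dx":-0.6,"dy":0.0,"dz":0,"turn":0,"hand":0},{"dx":-0.6,"dy":-0.6,"dz":0,"turn":0,"hand":0},{"dx":-0.6,"dy":-0.6,"dz":0,"turn":0,"hand":0},{"dx":-0.2,"dy":-0.6,"dz":0,"turn":0,"hand":0},{"dx":0.1,"dy":-0.6,"dz":0,"turn":0,"hand":0},{"dx":0.1,"dy":-0.6,"dz":0,"turn":0,"hand":0},{"dx":0.1,"dy":-0.6,"dz":0,"turn":0,"hand":0}]'

```text
clock: 4.32
tool_pos: [0.5505, -0.0017, 0.0657]
tcp_rot: [-0.064, 0.705, 0.063, 0.703]
wrist_force: [0.5, -0.4, 0.4]
gripper_width: 0.003
```

```bash
python3 -c "
from h import *
w=np.array([.552,-.007,.0665]);u=np.array([.18,-.983,0])
to(w,100.4)
"
```

```text
t 4.3167 pos [ 0.5505 -0.0017  0.0657] ang 100.28 d(cm) [-0.08 -0.55  0.05] F [ 0.5 -0.4  0.4] turn -0.002 w 0.0025729502730343565
```

```bash
python3 -c "
from h import *
f=grab('wrist');s=env.read_state()
print(proj(f,s['tool_pos']),proj(f,(.552,-.007,.07)))
crop(f,220,130,420,260,4,'pics/w5.png')
g=grab('side');crop(g,230,120,310,200,7,'pics/s5.png')
"
```

```text
(np.float64(326.1249646663971), np.float64(234.68484992074025)) (np.float64(317.5964849273518), np.float64(237.50353561610873))
```

View pics/w5.png

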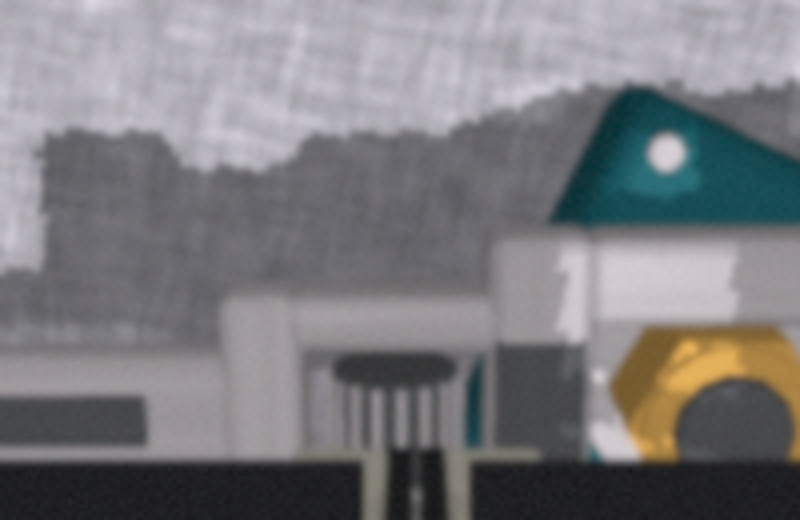

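View pics/s5.png

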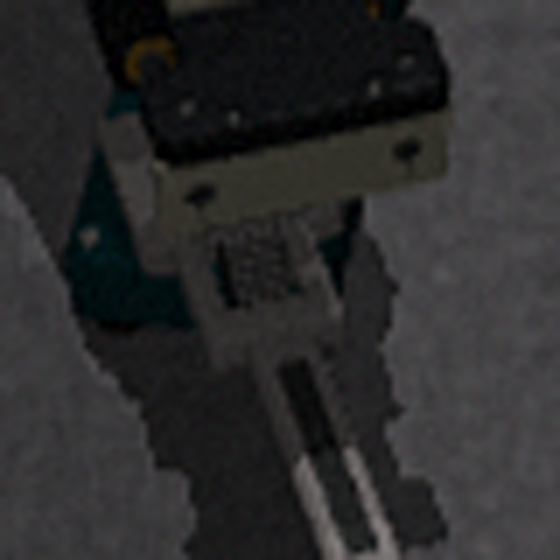

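play_rows --series '[{"dx":0,"dy":-0.3,"dz":0,"turn":0,"hand":0},{"dx":0,"dy":-0.3,"dz":0,"turn":0,"hand":0}]'

```text
clock: 4.58
tool_pos: [0.5514, -0.0048, 0.0661]
tcp_rot: [-0.064, 0.705, 0.063, 0.703]
wrist_force: [-0.2, -0.6, -0.2]
gripper_width: -0.0
```

play_rows --series '[{"dx":0.1,"dy":0,"dz":0,"turn":0,"hand":0},{"dx":0.1,"dy":0,"dz":0,"turn":0,"hand":0}]'

```text
clock: 4.75
tool_pos: [0.5514, -0.0049, 0.065]
tcp_rot: [-0.064, 0.705, 0.063, 0.703]
wrist_force: [1.0, -0.8, -0.4]
gripper_width: 0.005
```

play_rows --series '[{"dx":0.1,"dy":0,"dz":0,"turn":0,"hand":0},{"dx":0.1,"dy":0,"dz":0,"turn":0,"hand":0}]'

```text
clock: 4.92
tool_pos: [0.5513, -0.0049, 0.0638]
tcp_rot: [-0.064, 0.705, 0.063, 0.703]
wrist_force: [0.6, 0.9, -0.5]
gripper_width: 0.004
```

```bash
python3 -c "
from h import *
f=grab('wrist');s=env.read_state();print(s['wrist_force'],s['tool_pos'])
crop(f,220,130,420,260,4,'pics/w6.png')
for u in (300,312,318,322,325,330,335,345):
  print(u,[tuple(ray(f,u,v).round(4)) for v in (215,225,235,242,244,250,260)])
"
```

```text
[-0.34688273  0.17402984  0.61244737] [ 0.55130457 -0.00489859  0.06390392]
300 [(np.float64(0.542), np.float64(-0.0237), np.float64(0.0616)), (np.float64(0.5497), np.float64(-0.0227), np.float64(0.0591)), (np.float64(0.5567), np.float64(-0.0216), np.float64(0.0591)), (np.float64(0.5612), np.float64(-0.0208), np.float64(0.0603)), (np.float64(0.5433), np.float64(-0.0204), np.float64(0.1044)), (np.float64(0.5155), np.float64(-0.0198), np.float64(0.1721)), (np.float64(0.5149), np.float64(-0.0194), np.float64(0.1795))]
312 [(np.float64(0.5403), np.float64(-0.0161), np.float64(0.0624)), (np.float64(0.546), np.float64(-0.015), np.float64(0.0653)), (np.float64(0.5514), np.float64(-0.014), np.float64(0.0687)), (np.float64(0.5564), np.float64(-0.0132), np.float64(0.0682)), (np.float64(0.5423), np.float64(-0.0142), np.float64(0.104)), (np.float64(0.5423), np.float64(-0.014), np.float64(0.1115)), (np.float64(0.5448), np.float64(-0.0133), np.float64(0.1174))]
318 [(np.float64(0.5401), np.float64(-0.0123), np.float64(0.0611)), (np.float64(0.545), np.float64(-0.0113), np.float64(0.0661)), (np.floa
[... 1820 characters left out ...]
(0.068)), (np.float64(0.477), np.float64(-0.0198), np.float64(0.2558)), (np.float64(0.5402), np.float64(-0.0025), np.float64(0.1039)), (np.float64(0.5403), np.float64(-0.0027), np.float64(0.1113)), (np.float64(0.5426), np.float64(-0.0025), np.float64(0.1179))]
345 [(np.float64(0.477), np.float64(-0.0198), np.float64(0.2558)), (np.float64(0.5462), np.float64(0.0073), np.float64(0.0538)), (np.float64(0.5535), np.float64(0.0088), np.float64(0.0534)), (np.float64(0.5578), np.float64(0.0095), np.float64(0.0553)), (np.float64(0.5393), np.float64(0.0027), np.float64(0.1039)), (np.float64(0.5129), np.float64(-0.0071), np.float64(0.1726)), (np.float64(0.477), np.float64(-0.0198), np.float64(0.2558))]
```

View pics/w6.png

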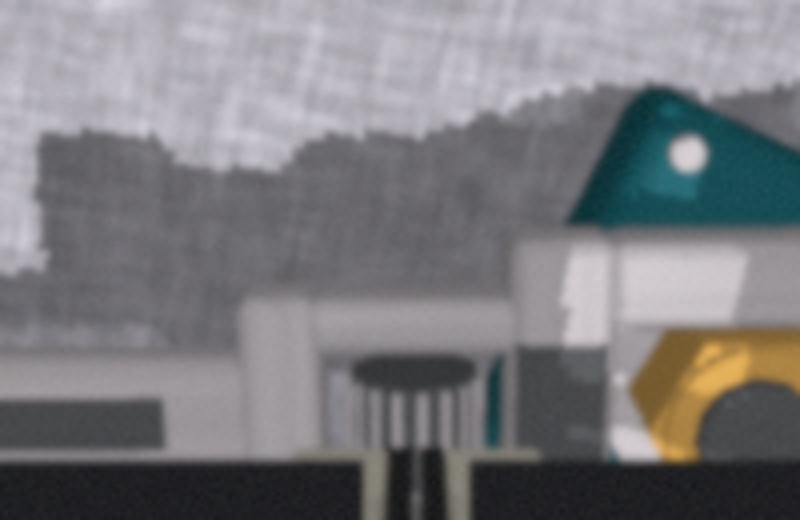

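```bash
python3 -c "
from h import *
s=env.read_state()
g=grab('side');print(proj(g,s['tool_pos']))
cv2.imwrite('pics/s6f.png',g['img'][...,::-1])
for v in range(130,166,3):
  print(v,[tuple((ray(g,u,v)*1000).round().astype(int)) for u in (258,264,268,272)])
M=R.from_quat(s['tcp_rot']).as_matrix()
f=grab('top');cv2.imwrite('pics/t6f.png',f['img'][...,::-1]);print(proj(f,s['tool_pos']))
"
```

```text
(np.float64(264.1339151218057), np.float64(156.55907313815044))
130 [(np.int64(543), np.int64(-76), np.int64(206)), (np.int64(554), np.int64(-75), np.int64(203)), (np.int64(561), np.int64(-79), np.int64(206)), (np.int64(568), np.int64(-81), np.int64(207))]
133 [(np.int64(543), np.int64(-85), np.int64(207)), (np.int64(553), np.int64(-87), np.int64(207)), (np.int64(561), np.int64(-88), np.int64(208)), (np.int64(568), np.int64(-89), np.int64(208))]
136 [(np.int64(542), np.int64(-92), np.int64(206)), (np.int64(553), np.int64(-93), np.int64(206)), (np.int64(560), np.int64(-94), np.int64(206)), (np.int64(567), np.int64(-97), np.int64(208))]
139 [(np.int64(542), np.int64(-100), np.int64(206)), (np.int64(552), np.int64(-100), np.int64(205)), (np.int64(559), np.int64(-103), np.int64(207)), (np.int64(566), np.int64(-101), np.int64(205))]
142 [(np.int64(541), np.int64(-106), np.int64(205)), (np.int64(552), np.int64(-103), np.int64(200)), (np.int64(559), np.int64(-100), np.int64(197)), (np.int64(566), np.int64(-98), np.int64(194))]
145 [(np.int64(541), np.int64(-101), np.int64(192)), (np.int64(5
[... 632 characters left out ...]
p.int64(-4), np.int64(70)), (np.int64(568), np.int64(1), np.int64(64))]
157 [(np.int64(538), np.int64(-4), np.int64(63)), (np.int64(551), np.int64(-14), np.int64(71)), (np.int64(559), np.int64(-12), np.int64(69)), (np.int64(568), np.int64(-5), np.int64(61))]
160 [(np.int64(538), np.int64(-14), np.int64(65)), (np.int64(550), np.int64(-17), np.int64(66)), (np.int64(559), np.int64(-15), np.int64(62)), (np.int64(567), np.int64(-12), np.int64(58))]
163 [(np.int64(537), np.int64(-21), np.int64(63)), (np.int64(550), np.int64(-16), np.int64(56)), (np.int64(558), np.int64(-22), np.int64(62)), (np.int64(566), np.int64(-24), np.int64(62))]
(np.float64(250.04000762122826), np.float64(239.4547848613461))
```

View pics/s6f.png

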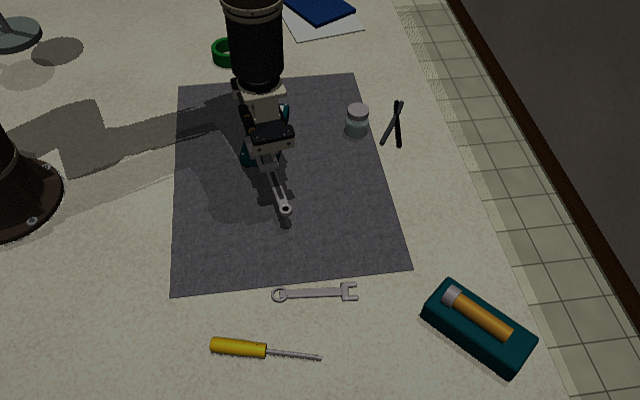

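Neither camera agrees with contact. The wrist depth shows the visible fingertip ends about 33 mm above the reported TCP, and there is no force 6 mm below the crown. The shut tips seem to end higher than stated, so I'll go down in small steps and watch the force.

play_rows --series '[{"dx":0.4,"dy":0,"dz":0,"turn":0,"hand":0},{"dx":0.4,"dy":0,"dz":0,"turn":0,"hand":0}]'

```text
clock: 5.23
tool_pos: [0.551, -0.0049, 0.0593]
tcp_rot: [-0.064, 0.706, 0.063, 0.703]
wrist_force: [0.2, -0.8, -0.2]
gripper_width: 0.003
```

play_rows --series '[{"dx":0.4,"dy":0,"dz":0,"turn":0,"hand":0},{"dx":0.4,"dy":0,"dz":0,"turn":0,"hand":0}]'

```text
clock: 5.4
tool_pos: [0.5504, -0.005, 0.0544]
tcp_rot: [-0.064, 0.706, 0.063, 0.703]
wrist_force: [-0.1, 0.5, -0.4]
gripper_width: 0.005
```

```bash
python3 -c "
from h import *
to([.552,-.007,.0665],100.4)
f=grab('wrist');s=env.read_state()
cv2.imwrite('pics/w7.png',f['img'][...,::-1])
T=np.linalg.inv(np.r_[np.c_[R.from_quat(s['tcp_rot']).as_matrix(),s['tool_pos']],[[0,0,0,1]]])
for u in (300,315,322,330,345):
  print(u,[tuple(((T@np.r_[ray(f,u,v),1])[:3]*1000).round().astype(int).tolist()) for v in (225,235,240,245,255,270,290,310,330)])
"
```

```text
t 5.4 pos [ 0.5504 -0.005   0.0544] ang 100.27 d(cm) [-1.21 -0.23  0.12] F [-0.1  0.5 -0.4] turn -0.002 w 0.005139227253306383
300 [(54, -21, 13), (2, -17, 1), (0, -17, 4), (-104, -9, -38), (-111, -8, -38), (-120, -7, -38), (-124, -7, -35), (-123, -7, -28), (-123, -8, -23)]
315 [(2, -7, -6), (-14, -7, -6), (-14, -7, -2), (-41, -6, -11), (-51, -6, -10), (-65, -5, -9), (-116, -4, -30), (-79, -5, 2), (53, -10, 115)]
322 [(2, -3, -6), (-14, -3, -5), (-14, -3, -2), (-38, -2, -9), (-49, -2, -9), (-65, -2, -9), (-116, -2, -30), (-79, -2, 2), (52, -3, 114)]
330 [(2, 3, -6), (-14, 2, -6), (-15, 2, -3), (-38, 2, -9), (-50, 2, -9), (-66, 1, -10), (-116, 0, -30), (-80, 1, 1), (53, 4, 115)]
345 [(36, 15, 7), (22, 14, 9), (18, 14, 11), (-104, 5, -38), (-112, 4, -39), (-120, 4, -38), (-123, 4, -34), (-122, 4, -28), (-122, 4, -22)]
```

View pics/w7.png

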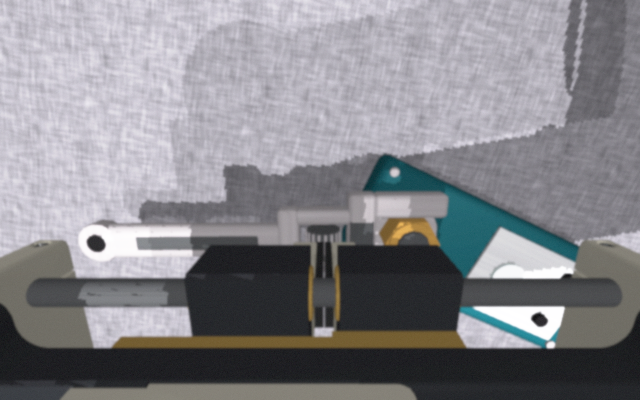

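Everything on the gripper sits about 36–38 mm behind where the reported TCP suggests: the tips are at tool x of about −37 mm and the body at about −104 mm. I therefore expect contact near a reported z of about 0.033.

play_rows --series '[{"dx":0.8,"dy":0,"dz":0.1,"turn":0,"hand":0},{"dx":1.3,"dy":0,"dz":0.1,"turn":0,"hand":0},{"dx":1.5,"dy":0,"dz":0.1,"turn":0,"hand":0},{"dx":1.5,"dy":0,"dz":0.1,"turn":0,"hand":0}]'

```text
clock: 5.78
tool_pos: [0.5508, -0.005, 0.0387]
tcp_rot: [-0.064, 0.707, 0.063, 0.702]
wrist_force: [-0.6, -0.1, 0.1]
gripper_width: 0.005
```

play_rows --series '[{"dx":0.25,"dy":0,"dz":0.1,"turn":0,"hand":0},{"dx":0.25,"dy":0,"dz":0.1,"turn":0,"hand":0}]'

```text
clock: 5.95
tool_pos: [0.5519, -0.0049, 0.036]
tcp_rot: [-0.064, 0.707, 0.063, 0.702]
wrist_force: [0.4, 1.6, 3.4]
gripper_width: 0.009
```

play_rows --series '[{"dx":0.2,"dy":0,"dz":0,"turn":0,"hand":0},{"dx":0.2,"dy":0,"dz":0,"turn":0,"hand":0}]'

```text
clock: 6.12
tool_pos: [0.552, -0.0049, 0.0343]
tcp_rot: [-0.064, 0.706, 0.063, 0.702]
wrist_force: [-2.5, 0.4, 7.0]
gripper_width: 0.004
```

Contact came at z≈0.037, and at 0.0343 the press is 7 N. Dragging away from the nut now.

play_rows --series '[{"dx":0.05,"dy":-0.2,"dz":0,"turn":0,"hand":0},{"dx":0.05,"dy":-0.4,"dz":0,"turn":0,"hand":0},{"dx":0.05,"dy":-0.6,"dz":0,"turn":0,"hand":0}]'

```text
clock: 6.37
tool_pos: [0.5531, -0.0105, 0.0344]
tcp_rot: [-0.064, 0.706, 0.063, 0.702]
wrist_force: [-3.3, 2.6, 6.5]
gripper_width: 0.003
```

play_rows --series '[{"dx":0.0,"dy":-0.2,"dz":0,"turn":0,"hand":0},{"dx":0.0,"dy":-0.4,"dz":0,"turn":0,"hand":0},{"dx":0.0,"dy":-0.4,"dz":0,"turn":0,"hand":0}]'

```text
clock: 6.62
tool_pos: [0.5543, -0.0142, 0.0348]
tcp_rot: [-0.064, 0.706, 0.063, 0.703]
wrist_force: [-0.6, 2.8, 4.8]
gripper_width: 0.004
```

```bash
python3 -c "
from h import *
to([.552,-.007,.0665],100.4)
f=grab('wrist');s=env.read_state()
crop(f,220,150,480,270,3,'pics/w8.png')
"
```

```text
t 6.6167 pos [ 0.5543 -0.0142  0.0348] ang 100.3 d(cm) [-3.17  0.75 -0.11] F [-0.6  2.8  4.8] turn -0.002 w 0.004112595096053283
```

View pics/w8.png

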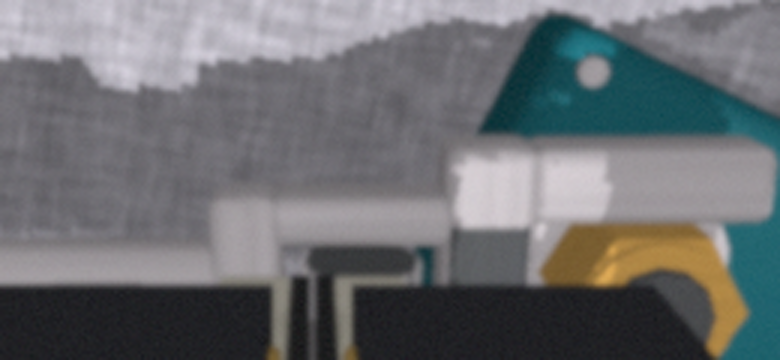

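play_rows --series '[{"dx":-0.8,"dy":0,"dz":-0.1,"turn":0,"hand":0},{"dx":-0.8,"dy":1.5,"dz":-0.1,"turn":0,"hand":0},{"dx":-0.8,"dy":1.5,"dz":-0.1,"turn":0,"hand":0},{"dx":-0.2,"dy":1.5,"dz":-0.1,"turn":0,"hand":0},{"dx":0.1,"dy":1.5,"dz":-0.1,"turn":0,"hand":0},{"dx":0.1,"dy":1.5,"dz":-0.1,"turn":0,"hand":0}]'

```text
clock: 7.17
tool_pos: [0.5513, 0.0004, 0.0337]
tcp_rot: [-0.064, 0.706, 0.063, 0.703]
wrist_force: [-1.0, 2.3, 7.2]
gripper_width: -0.001
```

play_rows --series '[{"dx":0.0,"dy":-0.25,"dz":0,"turn":0,"hand":0},{"dx":0.0,"dy":-0.5,"dz":0,"turn":0,"hand":0},{"dx":0.0,"dy":-0.75,"dz":0,"turn":0,"hand":0},{"dx":0.0,"dy":-1.0,"dz":0,"turn":0,"hand":0},{"dx":0.0,"dy":-1.25,"dz":0,"turn":0,"hand":0},{"dx":0.0,"dy":-1.5,"dz":0,"turn":0,"hand":0}]'

```text
clock: 7.67
tool_pos: [0.5542, -0.0144, 0.0338]
tcp_rot: [-0.064, 0.705, 0.063, 0.703]
wrist_force: [-0.9, 3.9, 7.8]
gripper_width: 0.006
```

```bash
python3 -c "
from h import *
to([.552,-.007,.0665],100.4)
"
```

```text
t 7.6667 pos [ 0.5542 -0.0144  0.0338] ang 100.31 d(cm) [-3.26  0.77 -0.1 ] F [-0.9  3.9  7.8] turn -0.002 w 0.006119709575822813
```

play_rows --series '[{"dx":-0.8,"dy":0,"dz":-0.1,"turn":0,"hand":0},{"dx":-0.8,"dy":1.5,"dz":-0.1,"turn":0,"hand":0},{"dx":-0.8,"dy":1.5,"dz":-0.1,"turn":0,"hand":0},{"dx":-0.2,"dy":1.5,"dz":-0.1,"turn":0,"hand":0},{"dx":0.0,"dy":1.5,"dz":-0.1,"turn":0,"hand":0},{"dx":0.0,"dy":1.5,"dz":-0.1,"turn":0,"hand":0}]'

```text
clock: 8.17
tool_pos: [0.5511, 0.0001, 0.0338]
tcp_rot: [-0.064, 0.705, 0.064, 0.703]
wrist_force: [-1.3, 2.9, 8.9]
gripper_width: 0.008
```

play_rows --series '[{"dx":0.0,"dy":-0.25,"dz":0,"turn":0,"hand":0},{"dx":0.0,"dy":-0.5,"dz":0,"turn":0,"hand":0},{"dx":0.0,"dy":-0.75,"dz":0,"turn":0,"hand":0},{"dx":0.0,"dy":-1.0,"dz":0,"turn":0,"hand":0},{"dx":0.0,"dy":-1.25,"dz":0,"turn":0,"hand":0},{"dx":0.0,"dy":-1.5,"dz":0,"turn":0,"hand":0}]'

```text
clock: 8.67
tool_pos: [0.5541, -0.0147, 0.0339]
tcp_rot: [-0.064, 0.705, 0.064, 0.703]
wrist_force: [-2.2, 5.1, 6.5]
gripper_width: 0.009
```

play_rows --series '[{"dx":-3,"dy":0.5,"dz":0,"turn":0,"hand":0},{"dx":-7,"dy":0.5,"dz":3,"turn":0,"hand":0},{"dx":-11,"dy":0.5,"dz":5,"turn":0,"hand":0},{"dx":-12,"dy":0.5,"dz":5,"turn":0,"hand":0},{"dx":-12,"dy":0.5,"dz":5,"turn":0,"hand":0}]'

```text
clock: 9.08
tool_pos: [0.6066, -0.0007, 0.1583]
tcp_rot: [-0.064, 0.703, 0.064, 0.706]
wrist_force: [-0.2, -0.0, 0.4]
gripper_width: 0.004
```

```bash
python3 -c "
from h import *
to([.552,-.007,.0665],100.4)
f=grab('wrist');s=env.read_state()
crop(f,180,90,480,240,2.6,'pics/w9.png')
"
```

```text
t 9.0833 pos [ 0.6066 -0.0007  0.1583] ang 100.36 d(cm) [ 9.15  0.37 -5.52] F [-0.2 -0.   0.4] turn -0.001 w 0.0036700367333897133
```

View pics/w9.png

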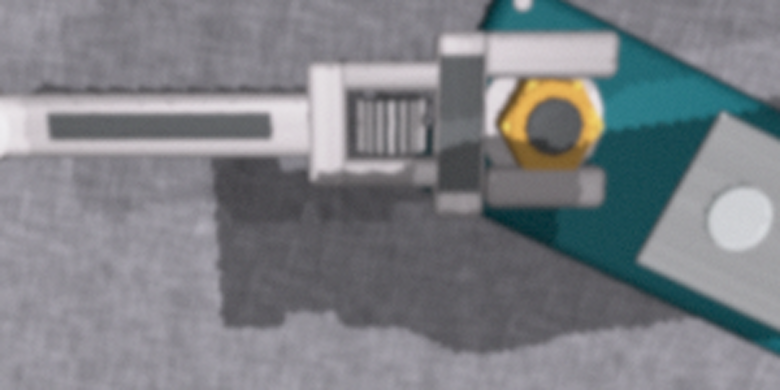

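The sliding jaw now looks close to the nut, with its inner face at crop row ~168 and the nut's edge at ~168. The drag force has risen to 5 N. I'll add two more strokes to be sure it is tight.

play_rows --series '[{"dx":3,"dy":1.1,"dz":-4,"turn":0,"hand":0},{"dx":7,"dy":1.1,"dz":-5.5,"turn":0,"hand":0},{"dx":10.5,"dy":1.1,"dz":-5.5,"turn":0,"hand":0},{"dx":11.7,"dy":1.1,"dz":-5.5,"turn":0,"hand":0},{"dx":11.7,"dy":1.1,"dz":-5.5,"turn":0,"hand":0}]'

```text
clock: 9.55
tool_pos: [0.5431, -0.0014, 0.034]
tcp_rot: [-0.064, 0.707, 0.063, 0.701]
wrist_force: [-4.4, 0.9, 5.2]
gripper_width: 0.007
```

```bash
python3 -c "
from h import *
to([.5511,0.0003,.0335],100.4)
"
```

```text
t 9.55 pos [ 0.5431 -0.0014  0.034 ] ang 100.27 d(cm) [0.05 0.03 0.82] F [-4.4  0.9  5.2] turn -0.002 w 0.007114031138770354
```

play_rows --series '[{"dx":-0.9,"dy":0,"dz":0.0,"turn":0,"hand":0},{"dx":-0.9,"dy":0,"dz":0.8,"turn":0,"hand":0},{"dx":-0.9,"dy":0,"dz":0.8,"turn":0,"hand":0},{"dx":-0.3,"dy":0,"dz":0.8,"turn":0,"hand":0},{"dx":0.0,"dy":0,"dz":0.8,"turn":0,"hand":0},{"dx":0.0,"dy":0,"dz":0.8,"turn":0,"hand":0}]'

```text
clock: 10.05
tool_pos: [0.5523, 0.0003, 0.0343]
tcp_rot: [-0.064, 0.707, 0.063, 0.702]
wrist_force: [0.7, 0.7, 6.0]
gripper_width: 0.005
```

play_rows --series '[{"dx":0.0,"dy":-0.25,"dz":0,"turn":0,"hand":0},{"dx":0.0,"dy":-0.5,"dz":0,"turn":0,"hand":0},{"dx":0.0,"dy":-0.75,"dz":0,"turn":0,"hand":0},{"dx":0.0,"dy":-1.0,"dz":0,"turn":0,"hand":0}]'

```text
clock: 10.38
tool_pos: [0.5548, -0.0088, 0.0349]
tcp_rot: [-0.064, 0.706, 0.063, 0.703]
wrist_force: [-0.4, 3.4, 5.1]
gripper_width: 0.006
```

play_rows --series '[{"dx":0.0,"dy":-0.25,"dz":0,"turn":0,"hand":0},{"dx":0.0,"dy":-0.5,"dz":0,"turn":0,"hand":0}]'

```text
clock: 10.55
tool_pos: [0.5559, -0.0134, 0.0353]
tcp_rot: [-0.063, 0.706, 0.064, 0.703]
wrist_force: [-0.5, 1.7, 3.4]
gripper_width: 0.006
```

play_rows --series '[{"dx":-0.8,"dy":0,"dz":-0.1,"turn":0,"hand":0},{"dx":-0.8,"dy":1.5,"dz":-0.1,"turn":0,"hand":0},{"dx":-0.8,"dy":1.5,"dz":-0.1,"turn":0,"hand":0},{"dx":-0.2,"dy":1.5,"dz":-0.1,"turn":0,"hand":0},{"dx":0.0,"dy":1.5,"dz":-0.1,"turn":0,"hand":0},{"dx":0.0,"dy":1.5,"dz":-0.1,"turn":0,"hand":0}]'

```text
clock: 11.05
tool_pos: [0.5524, 0.001, 0.035]
tcp_rot: [-0.064, 0.706, 0.064, 0.703]
wrist_force: [0.4, 1.9, 4.5]
gripper_width: 0.004
```

play_rows --series '[{"dx":0.0,"dy":-0.25,"dz":0,"turn":0,"hand":0},{"dx":0.0,"dy":-0.5,"dz":0,"turn":0,"hand":0},{"dx":0.0,"dy":-0.75,"dz":0,"turn":0,"hand":0},{"dx":0.0,"dy":-1.0,"dz":0,"turn":0,"hand":0}]'

```text
clock: 11.38
tool_pos: [0.5546, -0.009, 0.0352]
tcp_rot: [-0.063, 0.705, 0.064, 0.703]
wrist_force: [-0.5, 3.1, 4.7]
gripper_width: 0.003
```

play_rows --series '[{"dx":0.0,"dy":-0.25,"dz":0,"turn":0,"hand":0},{"dx":0.0,"dy":-0.5,"dz":0,"turn":0,"hand":0}]'

```text
clock: 11.55
tool_pos: [0.5555, -0.0142, 0.0352]
tcp_rot: [-0.063, 0.705, 0.064, 0.703]
wrist_force: [-0.0, 3.5, 4.2]
gripper_width: 0.006
```

play_rows --series '[{"dx":-3,"dy":0.5,"dz":0,"turn":0,"hand":0},{"dx":-7,"dy":0.5,"dz":3,"turn":0,"hand":0},{"dx":-11,"dy":0.5,"dz":5,"turn":0,"hand":0},{"dx":-12,"dy":0.5,"dz":5,"turn":0,"hand":0},{"dx":-12,"dy":0.5,"dz":5,"turn":0,"hand":0}]'

```text
clock: 11.97
tool_pos: [0.6079, -0.0007, 0.1596]
tcp_rot: [-0.064, 0.703, 0.064, 0.705]
wrist_force: [0.3, -0.4, -0.6]
gripper_width: 0.009
```

```bash
python3 -c "
from h import *
to([.552,-.007,.0665],100.4)
f=grab('wrist');s=env.read_state()
crop(f,180,90,480,240,2.6,'pics/w10.png')
crop(f,320,90,440,190,6,'pics/w10b.png')
"
```

```text
t 11.9667 pos [ 0.6079 -0.0007  0.1596] ang 100.33 d(cm) [ 9.29  0.38 -5.64] F [ 0.3 -0.4 -0.6] turn -0.001 w 0.008735713960298675
```

View pics/w10b.png

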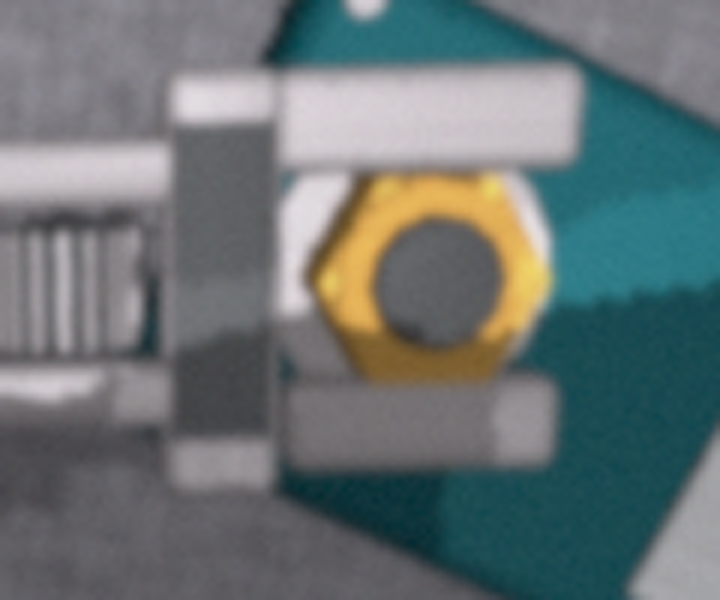

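View pics/w10.png

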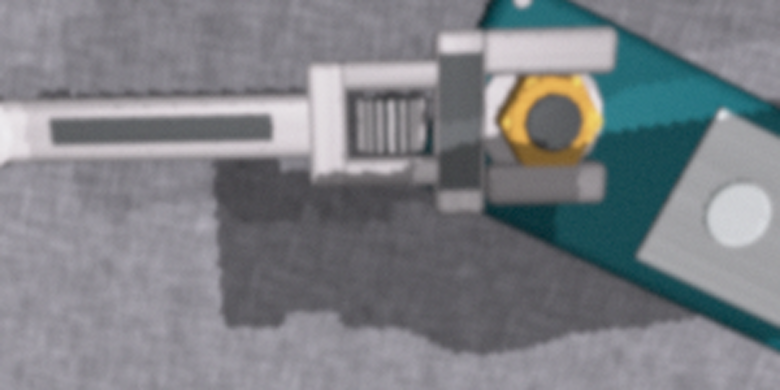

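```bash
python3 -c "
from h import *
f=grab('wrist')
a=ray(f,320+430/6,90+166/6,.062);b=ray(f,320+430/6,90+375/6,.062);print(np.linalg.norm(a-b))
a=ray(f,320+430/6,90+172/6,.0655);b=ray(f,320+430/6,90+381/6,.0655);print('nut',np.linalg.norm(a-b))
print([ray(f,320+430/6,90+y/6)[2].round(4) for y in (100,120,140,195,360,400,430)])
print(f['T'][:3,3])
im=f['img'].astype(int);print(im[112:158,390].tolist())
# overlay hi-res
cv2.imwrite('pics/w11.png',cv2.resize(f['img'][105:165,350:430,::-1],None,fx=9,fy=9,interpolation=cv2.INTER_NEAREST))
"
```

```text
0.030355297178881534
nut 0.030037130206566863
[np.float64(0.0618), np.float64(0.063), np.float64(0.0602), np.float64(0.0444), np.float64(0.0711), np.float64(0.0686), np.float64(0.0621)]
[ 0.53096712 -0.01598586  0.3485579 ]
[[211, 202, 207], [207, 201, 206], [204, 199, 203], [205, 199, 204], [206, 200, 205], [202, 194, 199], [188, 180, 187], [167, 161, 165], [145, 138, 137], [141, 124, 107], [169, 133, 82], [206, 158, 81], [225, 174, 89], [230, 181, 90], [230, 179, 88], [223, 173, 87], [196, 150, 77], [154, 122, 78], [111, 99, 84], [94, 94, 94], [97, 99, 101], [101, 102, 104], [100, 101, 106], [98, 100, 103], [100, 101, 105], [94, 96, 99], [98, 100, 102], [97, 98, 101], [97, 98, 102], [97, 98, 102], [96, 98, 102], [94, 98, 100], [96, 98, 101], [92, 95, 97], [91, 93, 94], [83, 84, 86], [75, 76, 78], [74, 72, 73], [78, 70, 60], [98, 78, 48], [115, 90, 47], [122, 93, 46], [125, 94, 47], [126, 98, 54], [124, 98, 69], [118, 103, 91]]
```

View pics/w11.png

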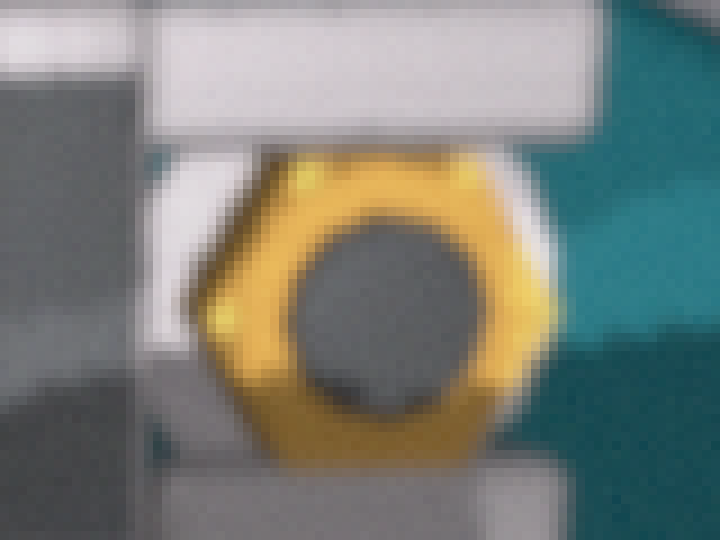

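The jaw gap now measures 30.4 mm against 30 mm nut flats, and it did not change over the last two strokes, so the jaw is snug. Next is the swing: a shut tip pushes from the +x side of the handle, with the real tip height being the reported z plus about 33 mm.

```bash
cat >> h.py <<'E'
NUT=np.array([.542,.0470])
def arc(th0,ths,c=0.0,z=.010,clear=None):
    s=env.read_state();M=R.from_quat(s['tcp_rot']).as_matrix()
    a=np.degrees(np.arctan2(M[1,1],M[0,1]))
    print('t',s['clock'],s['tool_pos'].round(4),'ang',a.round(2),'F',s['wrist_force'].round(1),'q',s['qpos'].round(2))
    for th in ths:
        t=np.radians(th);u=np.array([np.cos(t),np.sin(t)]);n=np.array([-u[1],u[0]])
        p=np.r_[NUT+.145*u+n*(.0205+c),z]
        print(th,p.round(4),'d',(M.T@(p-s['tool_pos'])*100).round(2),'turn',round(np.radians(a-(th+180)),3))
E
python3 -c "
from h import *
f=grab('wrist');print(ray(f,393.3,140,.071))
arc(0,[-79.5],c=.02,z=.06)
arc(0,[-79.5],c=.02,z=.010)
"
```

```text
[0.54084573 0.04696319 0.071     ]
t 12.1167 [ 0.6031 -0.001   0.1539] ang 100.27 F [-0.1 -0.1  0.5] q [ 0.32  0.27 -0.2  -0.   -1.1  -1.71]
-79.5 [ 0.6082 -0.0882  0.06  ] d [ 9.38 -8.68 -0.99] turn -0.004
t 12.1167 [ 0.6031 -0.001   0.1539] ang 100.27 F [-0.1 -0.1  0.5] q [ 0.32  0.27 -0.2  -0.   -1.1  -1.71]
-79.5 [ 0.6082 -0.0882  0.01  ] d [14.38 -8.69 -0.96] turn -0.004
```

play_rows --series '[{"dx":0,"dy":-4,"dz":-0.5,"turn":0,"hand":0},{"dx":2,"dy":-8.7,"dz":-0.5,"turn":0,"hand":0},{"dx":6,"dy":-8.7,"dz":-0.5,"turn":0,"hand":0},{"dx":6,"dy":-8.7,"dz":-0.5,"turn":0,"hand":0}]'

```text
clock: 12.45
tool_pos: [0.6076, -0.09, 0.0859]
tcp_rot: [-0.061, 0.711, 0.062, 0.698]
wrist_force: [-2.1, -0.3, -2.1]
gripper_width: 0.003
```

```bash
python3 -c "
from h import *
arc(0,[-79.5],c=.015,z=.010)
f=grab('wrist','pics/w12.png')
"
```

```text
t 12.45 [ 0.6076 -0.09    0.0859] ang 100.0 F [-2.1 -0.3 -2.1] q [ 0.17  0.36 -0.25 -0.   -0.98 -1.56]
-79.5 [ 0.6033 -0.0891  0.01  ] d [ 7.59  0.14 -0.27] turn -0.009
```

View pics/w12.png

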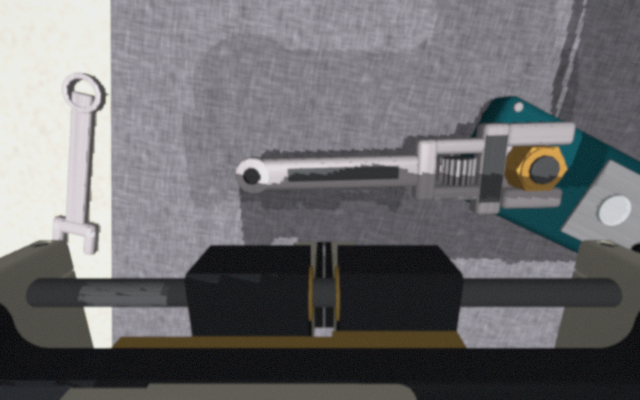

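The fingertips (324,243) are beside mid-handle on the +x side, with the handle at v≈172. Going down.

play_rows --series '[{"dx":3,"dy":0.1,"dz":-0.1,"turn":0,"hand":0},{"dx":6,"dy":0.1,"dz":-0.1,"turn":0,"hand":0},{"dx":7.5,"dy":0.1,"dz":-0.1,"turn":0,"hand":0},{"dx":7.5,"dy":0.1,"dz":-0.1,"turn":0,"hand":0},{"dx":7.5,"dy":0.1,"dz":-0.1,"turn":0,"hand":0}]'

```text
clock: 12.92
tool_pos: [0.6058, -0.0881, 0.0134]
tcp_rot: [-0.062, 0.711, 0.063, 0.698]
wrist_force: [-0.1, 0.7, 0.3]
gripper_width: 0.002
```

```bash
python3 -c "
from h import *
arc(0,[-79.5,-82,-85,-88,-91,-94,-97,-100],c=0,z=.010)
f=grab('wrist','pics/w13.png')
"
```

```text
t 12.9167 [ 0.6058 -0.0881  0.0134] ang 100.15 F [-0.1  0.7  0.3] q [ 0.17  0.43 -0.33 -0.   -0.83 -1.56]
-79.5 [ 0.5886 -0.0918  0.01  ] d [ 0.37 -0.07 -1.76] turn -0.006
-82 [ 0.5825 -0.0937  0.01  ] d [ 0.38 -0.14 -2.39] turn 0.037
-85 [ 0.5751 -0.0957  0.01  ] d [ 0.39 -0.2  -3.15] turn 0.09
-88 [ 0.5675 -0.0972  0.01  ] d [ 0.41 -0.22 -3.92] turn 0.142
-91 [ 0.56   -0.0983  0.01  ] d [ 0.42 -0.2  -4.69] turn 0.195
-94 [ 0.5523 -0.0991  0.01  ] d [ 0.43 -0.14 -5.45] turn 0.247
-97 [ 0.5447 -0.0994  0.01  ] d [ 0.45 -0.04 -6.21] turn 0.299
-100 [ 0.537  -0.0994  0.01  ] d [ 0.46  0.1  -6.96] turn 0.352
```

View pics/w13.png

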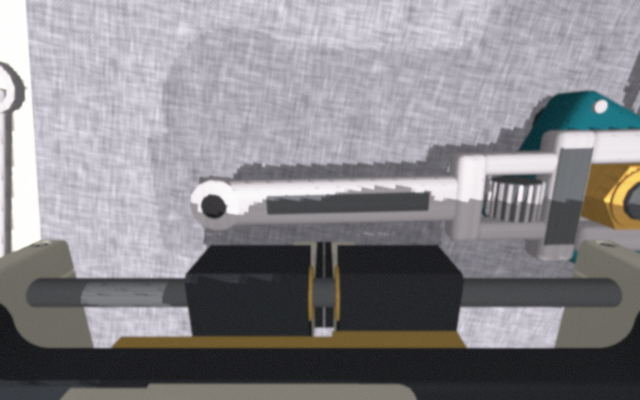

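play_rows --series '[{"dx":0.3,"dy":-0.1,"dz":-1.3,"turn":0,"hand":0},{"dx":0.3,"dy":-0.1,"dz":-2.0,"turn":0.02,"hand":0},{"dx":0.3,"dy":-0.15,"dz":-2.4,"turn":0.04,"hand":0},{"dx":0.3,"dy":-0.2,"dz":-3.1,"turn":0.09,"hand":0},{"dx":0.3,"dy":-0.2,"dz":-3.9,"turn":0.14,"hand":0},{"dx":0.3,"dy":-0.2,"dz":-3.9,"turn":0.14,"hand":0}]'

```text
clock: 13.47
tool_pos: [0.5686, -0.0969, 0.0135]
tcp_rot: [-0.012, 0.712, 0.012, 0.702]
wrist_force: [0.5, 0.8, 0.4]
gripper_width: 0.005
```

```bash
python3 -c "
from h import *
arc(0,[-88,-91,-94,-97,-100,-103,-106,-109,-112],c=0,z=.010)
f=grab('wrist','pics/w14.png')
"
```

```text
t 13.4667 [ 0.5686 -0.0969  0.0135] ang 91.93 F [0.5 0.8 0.4] q [ 0.17  0.38 -0.41 -0.   -0.79 -1.7 ]
-88 [ 0.5675 -0.0972  0.01  ] d [ 0.35 -0.02 -0.1 ] turn -0.001
-91 [ 0.56   -0.0983  0.01  ] d [ 0.36 -0.11 -0.86] turn 0.051
-94 [ 0.5523 -0.0991  0.01  ] d [ 0.37 -0.16 -1.63] turn 0.104
-97 [ 0.5447 -0.0994  0.01  ] d [ 0.39 -0.17 -2.39] turn 0.156
-100 [ 0.537  -0.0994  0.01  ] d [ 0.4  -0.14 -3.16] turn 0.208
-103 [ 0.5294 -0.0989  0.01  ] d [ 0.41 -0.07 -3.92] turn 0.261
-106 [ 0.5217 -0.098   0.01  ] d [ 0.42  0.05 -4.68] turn 0.313
-109 [ 0.5142 -0.0968  0.01  ] d [ 0.43  0.2  -5.43] turn 0.365
-112 [ 0.5067 -0.0951  0.01  ] d [ 0.44  0.39 -6.18] turn 0.418
```

View pics/w14.png

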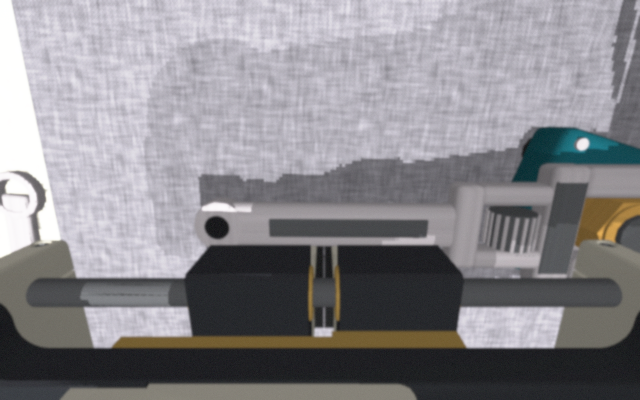

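The handle is now in contact and level in the turned view, so it has moved about 8°. Carrying on.

play_rows --series '[{"dx":0.3,"dy":-0.1,"dz":-0.9,"turn":0.05,"hand":0},{"dx":0.3,"dy":-0.16,"dz":-1.6,"turn":0.1,"hand":0},{"dx":0.3,"dy":-0.17,"dz":-2.4,"turn":0.16,"hand":0},{"dx":0.3,"dy":-0.14,"dz":-3.2,"turn":0.21,"hand":0},{"dx":0.3,"dy":-0.07,"dz":-3.9,"turn":0.26,"hand":0},{"dx":0.3,"dy":0.05,"dz":-4.7,"turn":0.31,"hand":0},{"dx":0.3,"dy":0.2,"dz":-5.4,"turn":0.36,"hand":0},{"dx":0.3,"dy":0.2,"dz":-5.4,"turn":0.36,"hand":0}]'

```text
clock: 14.18
tool_pos: [0.5146, -0.0967, 0.0117]
tcp_rot: [0.113, 0.703, -0.115, 0.693]
wrist_force: [-0.2, 0.5, -0.2]
gripper_width: 0.005
```

```bash
python3 -c "
from h import *
arc(0,[-109,-112,-115,-118,-121,-124,-126],c=0,z=.010)
f=grab('wrist','pics/w15.png')
f=grab('top');crop(f,190,180,340,300,5,'pics/t15.png')
"
```

```text
t 14.1833 [ 0.5146 -0.0967  0.0117] ang 71.44 F [-0.2  0.5 -0.2] q [ 0.19  0.32 -0.53 -0.   -0.74 -2.08]
-109 [ 0.5142 -0.0968  0.01  ] d [ 0.17 -0.02 -0.04] turn 0.008
-112 [ 0.5067 -0.0951  0.01  ] d [ 0.18 -0.11 -0.8 ] turn 0.06
-115 [ 0.4993 -0.0931  0.01  ] d [ 0.19 -0.15 -1.57] turn 0.112
-118 [ 0.492  -0.0907  0.01  ] d [ 0.2  -0.15 -2.33] turn 0.165
-121 [ 0.4849 -0.0878  0.01  ] d [ 0.21 -0.11 -3.1 ] turn 0.217
-124 [ 0.4779 -0.0847  0.01  ] d [ 0.22 -0.03 -3.86] turn 0.269
-126 [ 0.4734 -0.0824  0.01  ] d [ 0.23  0.04 -4.37] turn 0.304
```

View pics/w15.png

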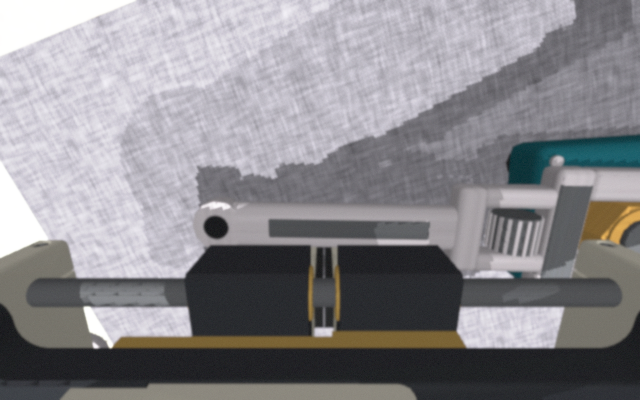

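View pics/t15.png

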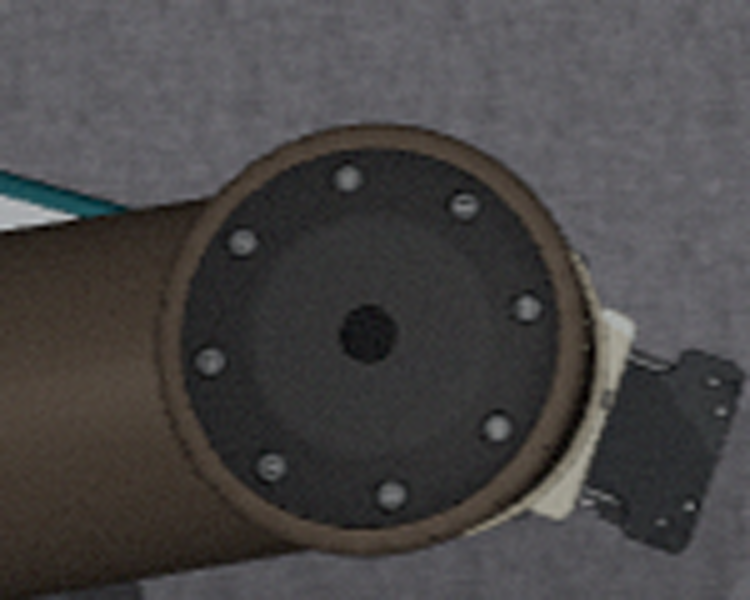

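The handle keeps pace: it is level in the wrist view at tool 71°, which is roughly 29° swung. Pushing to about −121° before measuring.

play_rows --series '[{"dx":0.2,"dy":-0.1,"dz":-0.8,"turn":0.06,"hand":0},{"dx":0.2,"dy":-0.15,"dz":-1.6,"turn":0.11,"hand":0},{"dx":0.2,"dy":-0.15,"dz":-2.3,"turn":0.16,"hand":0},{"dx":0.2,"dy":-0.12,"dz":-2.9,"turn":0.2,"hand":0},{"dx":0.2,"dy":-0.12,"dz":-2.9,"turn":0.2,"hand":0}]'

```text
clock: 14.7
tool_pos: [0.4876, -0.0885, 0.0103]
tcp_rot: [0.18, 0.688, -0.183, 0.679]
wrist_force: [1.3, 0.7, 0.4]
gripper_width: 0.008
```

```bash
python3 -c "
from h import *
arc(0,[-121,-122,-123,-124,-125,-126],c=0,z=.010)
f=grab('wrist','pics/w16.png')
f=grab('side');crop(f,180,80,320,230,4,'pics/s16.png')
"
```

```text
t 14.7 [ 0.4876 -0.0885  0.0103] ang 60.22 F [1.3 0.7 0.4] q [ 0.22  0.28 -0.59 -0.   -0.71 -2.3 ]
-121 [ 0.4849 -0.0878  0.01  ] d [ 0.03 -0.08 -0.27] turn 0.021
-122 [ 0.4825 -0.0868  0.01  ] d [ 0.03 -0.11 -0.52] turn 0.039
-123 [ 0.4802 -0.0858  0.01  ] d [ 0.03 -0.13 -0.78] turn 0.056
-124 [ 0.4779 -0.0847  0.01  ] d [ 0.04 -0.15 -1.03] turn 0.074
-125 [ 0.4756 -0.0835  0.01  ] d [ 0.04 -0.17 -1.29] turn 0.091
-126 [ 0.4734 -0.0824  0.01  ] d [ 0.04 -0.18 -1.54] turn 0.109
```

View pics/w16.png

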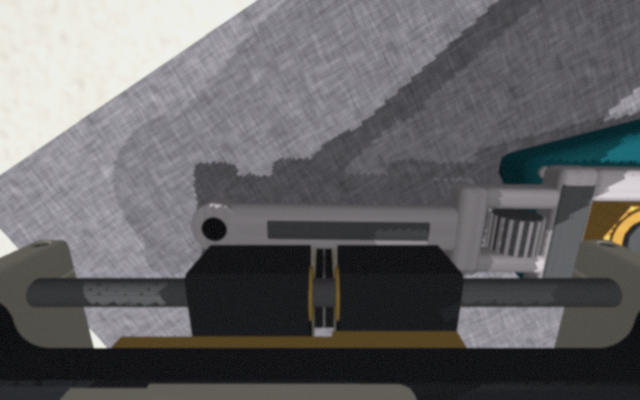

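View pics/s16.png

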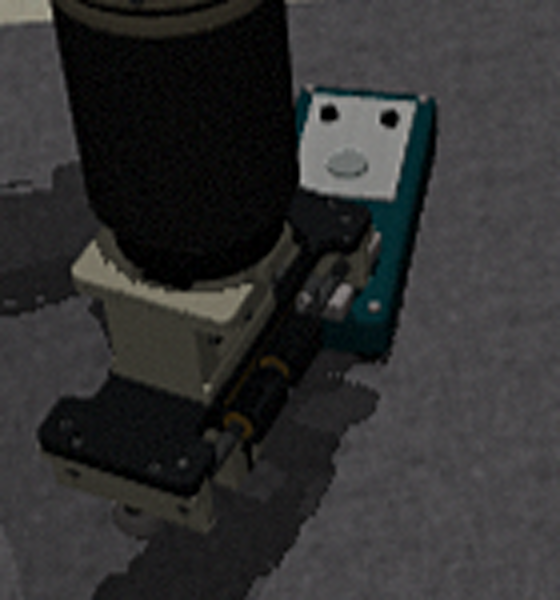

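```bash
python3 -c "
from h import *
f=grab('wrist')
g=cv2.cvtColor(f['img'],cv2.COLOR_RGB2GRAY).astype(int)
for u in (260,300,340,380,420,450): print(u,g[198:246:1,u].tolist())
e=ray(f,213.5,229,.061);
print(e[:2],np.linalg.norm(e[:2]-NUT),np.degrees(np.arctan2(*(e[:2]-NUT)[::-1])))
crop(f,190,180,480,250,2.7,'pics/w17.png')
"
```

```text
260 [74, 74, 74, 76, 80, 85, 94, 96, 101, 103, 105, 109, 108, 111, 111, 111, 113, 112, 117, 116, 118, 117, 117, 117, 115, 111, 111, 112, 110, 109, 111, 112, 111, 109, 106, 110, 112, 110, 111, 112, 112, 112, 110, 110, 109, 101, 85, 55]
300 [79, 79, 74, 74, 78, 83, 87, 95, 99, 100, 103, 107, 108, 111, 110, 112, 112, 113, 112, 116, 113, 100, 78, 57, 52, 54, 52, 50, 50, 50, 55, 53, 51, 53, 50, 50, 50, 51, 56, 65, 85, 104, 113, 110, 111, 105, 88, 59]
340 [74, 73, 74, 77, 76, 78, 82, 91, 96, 101, 104, 107, 111, 111, 111, 110, 109, 114, 114, 115, 113, 108, 87, 67, 57, 54, 52, 52, 50, 52, 53, 52, 51, 51, 54, 51, 50, 47, 50, 55, 72, 94, 108, 110, 109, 106, 87, 57]
380 [81, 79, 80, 76, 79, 77, 81, 85, 90, 96, 102, 105, 107, 110, 110, 111, 112, 114, 114, 114, 114, 112, 100, 80, 60, 50, 50, 51, 52, 53, 59, 64, 65, 66, 62, 63, 64, 63, 64, 61, 77, 102, 126, 137, 139, 131, 111, 73]
420 [73, 75, 69, 68, 68, 73, 76, 80, 83, 91, 97, 101, 106, 105, 107, 109, 110, 112, 112, 115, 116, 112, 108, 90, 71, 50, 50, 49, 51, 50, 52, 53, 58, 63, 67, 66, 64, 67, 58, 63, 66, 84, 107, 130, 138, 131, 112, 73]
450 [74, 77, 72, 73, 72, 73, 74, 78, 84, 89, 92, 97, 104, 105, 108, 108, 109, 110, 112, 111, 114, 112, 114, 111, 110, 111, 110, 108, 110, 110, 107, 109, 110, 107, 108, 109, 109, 109, 109, 112, 113, 110, 111, 110, 109, 111, 112, 107]
[ 0.44327844 -0.12457058] 0.1979454689057057 -119.91608507918941
```

View pics/w17.png

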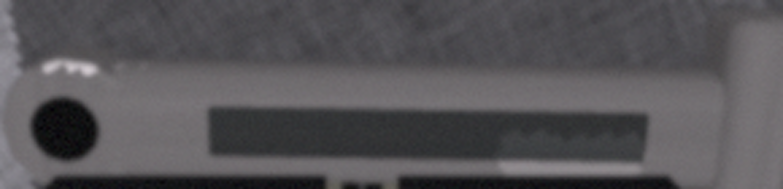

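The eye sits at radius 198 mm and angle −119.9°, against −79.45° at the start, so the swing is about 40.5°. About 4.5° to go.

play_rows --series '[{"dx":0,"dy":-0.08,"dz":-0.5,"turn":0.04,"hand":0},{"dx":0,"dy":-0.15,"dz":-1.0,"turn":0.07,"hand":0},{"dx":0,"dy":-0.16,"dz":-1.15,"turn":0.08,"hand":0},{"dx":0,"dy":-0.16,"dz":-1.15,"turn":0.08,"hand":0},{"dx":0,"dy":-0.16,"dz":-1.15,"turn":0.08,"hand":0}]'

```text
clock: 15.27
tool_pos: [0.4776, -0.0844, 0.0103]
tcp_rot: [0.206, 0.68, -0.209, 0.671]
wrist_force: [1.1, 0.0, 0.1]
gripper_width: -0.003
```

```bash
python3 -c "
from h import *
arc(0,[-124,-124.5,-125],c=0,z=.010)
f=grab('wrist')
crop(f,190,180,480,250,2.7,'pics/w18.png')
"
```

```text
t 15.2667 [ 0.4776 -0.0844  0.0103] ang 55.86 F [1.1 0.  0.1] q [ 0.23  0.26 -0.62 -0.   -0.7  -2.39]
-124 [ 0.4779 -0.0847  0.01  ] d [ 0.03 -0.    0.04] turn -0.002
-124.5 [ 0.4768 -0.0841  0.01  ] d [ 0.03 -0.02 -0.09] turn 0.006
-125 [ 0.4756 -0.0835  0.01  ] d [ 0.03 -0.04 -0.22] turn 0.015
```

View pics/w18.png

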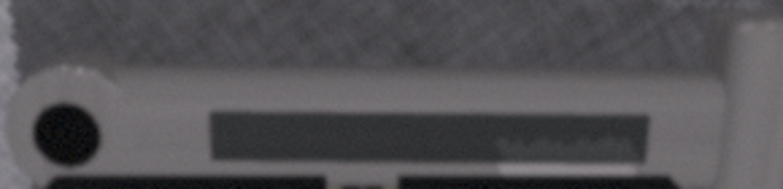

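```bash
python3 -c "
from h import *
f=grab('wrist')
e=ray(f,214.6,229.6,.061);d=e[:2]-NUT
print(e,np.linalg.norm(d),np.degrees(np.arctan2(d[1],d[0])))
"
```

```text
[ 0.43080204 -0.11647595  0.061     ] 0.19771032240032155 -124.22392517365152
```

play_rows --series '[{"dx":0,"dy":0,"dz":1.5,"turn":0,"hand":0},{"dx":0,"dy":0,"dz":3,"turn":0,"hand":0},{"dx":-3,"dy":0,"dz":4,"turn":0,"hand":0},{"dx":-7,"dy":0,"dz":5,"turn":0,"hand":0},{"dx":-11,"dy":3,"dz":6,"turn":0,"hand":0},{"dx":-14,"dy":6,"dz":6,"turn":0,"hand":0},{"dx":-15,"dy":9,"dz":6,"turn":0,"hand":0},{"dx":-15,"dy":9,"dz":6,"turn":0,"hand":0}]'

```text
clock: 16.03
tool_pos: [0.5854, -0.0403, 0.1633]
tcp_rot: [0.206, 0.678, -0.207, 0.674]
wrist_force: [1.1, -0.5, 0.4]
gripper_width: 0.001
```

```bash
python3 -c "
from h import *
f=grab('wrist','pics/w19.png');print(env.read_state()['tool_pos'],env.read_state()['clock'])
"
```

```text
[ 0.58250848 -0.04156425  0.16072299] 16.0833
```

View pics/w19.png

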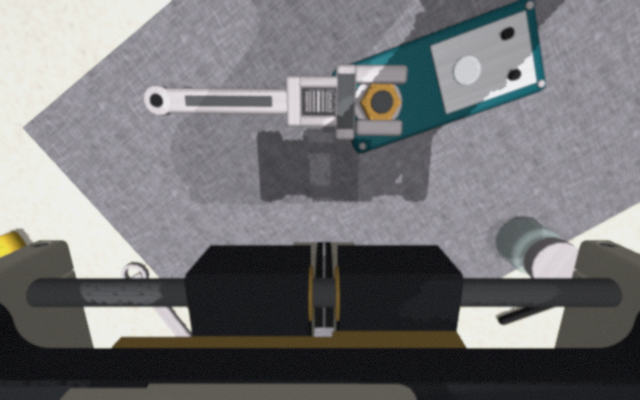

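```bash
python3 -c "
from h import *
f=grab('wrist')
crop(f,140,60,420,160,2.8,'pics/w20.png')
crop(f,335,60,425,145,8,'pics/w21.png')
print(env.read_state()['tool_pos'])
"
```

```text
[ 0.5804605  -0.0425229   0.15908657]
```

View pics/w20.png

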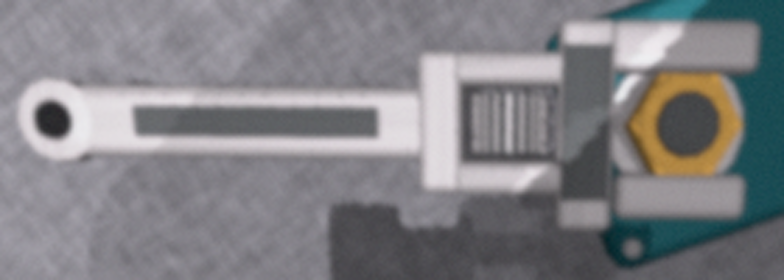

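View pics/w21.png

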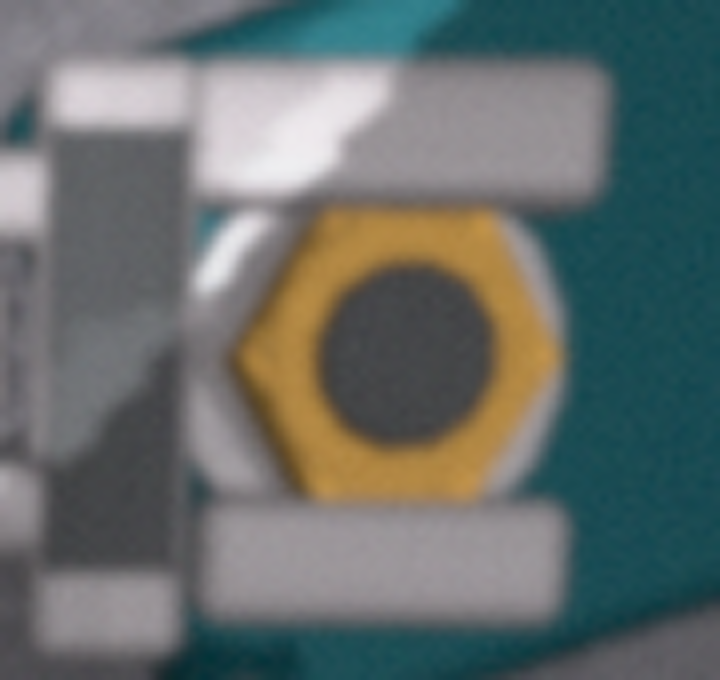

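The jaws are on both nut flats and the nut has turned with the wrench. Moving the arm clear for an unobstructed measurement from the top and side cameras.

play_rows --series '[{"dx":-3,"dy":0,"dz":4,"turn":0,"hand":0},{"dx":-5,"dy":-4,"dz":8,"turn":0,"hand":0},{"dx":-6,"dy":-8,"dz":12,"turn":0,"hand":0},{"dx":-6,"dy":-12,"dz":16,"turn":0,"hand":0},{"dx":-6,"dy":-16,"dz":16,"turn":0,"hand":0},{"dx":-6,"dy":-18,"dz":16,"turn":0,"hand":0},{"dx":-6,"dy":-18,"dz":16,"turn":0,"hand":0}]'

```text
clock: 16.72
tool_pos: [0.6104, -0.2854, 0.2172]
tcp_rot: [0.206, 0.681, -0.21, 0.67]
wrist_force: [-0.2, 0.6, 0.4]
gripper_width: 0.003
```

```bash
python3 -c "
from h import *
f=grab('top','pics/t22.png');crop(f,190,190,340,310,5,'pics/t22c.png')
g=grab('side');crop(g,180,90,320,230,4,'pics/s22c.png')
print(env.read_state()['tool_pos'])
"
```

```text
[ 0.61020468 -0.28539674  0.21725463]
```

View pics/t22.png

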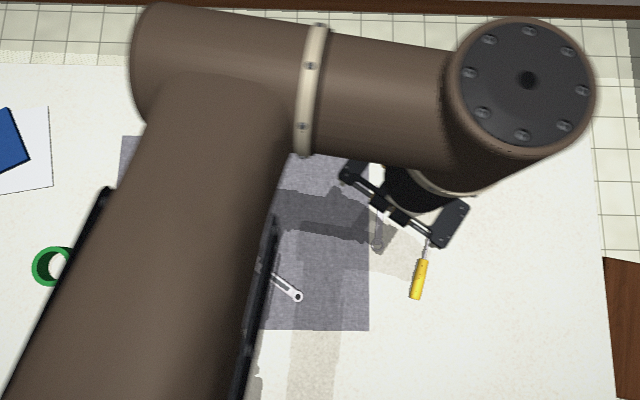

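View pics/t22c.png

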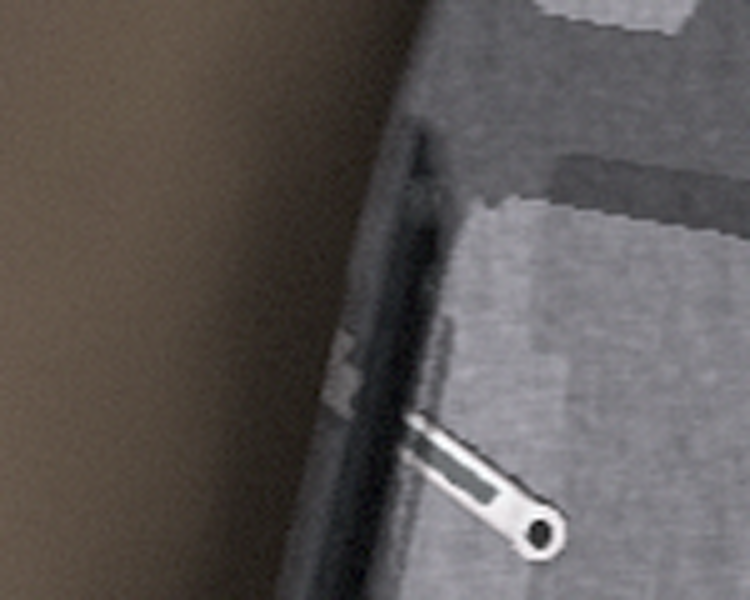

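View pics/s22c.png

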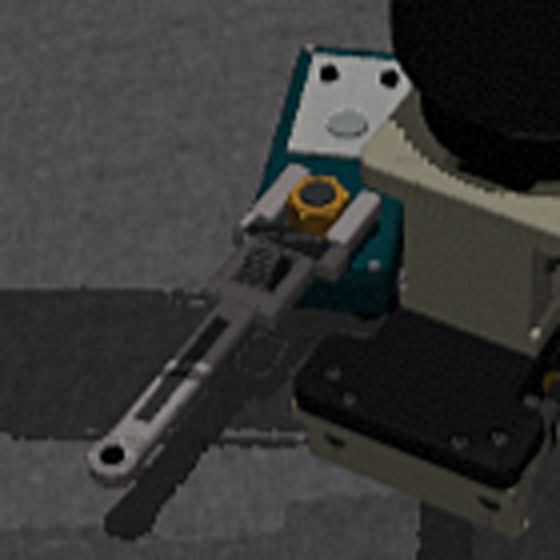

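The eye is at (298,296.6) in the top view and (208,203.8) in the side view. The nut in the side view is at (259.3,137.3), unmoved. The tool looks well above the spanner and screwdriver.

```bash
python3 -c "
from h import *
A=lambda d:np.degrees(np.arctan2(d[1],d[0]))
f=grab('top');g=grab('side')
n=ray(f,226,243.4,.069);print('top',A(ray(f,314.2,229.2,.061)-n),A(ray(f,298,296.6,.061)-n))
n=ray(g,259.6,137.4,.069);print('side',A(ray(g,285.5,208.3,.061)-n),A(ray(g,208,203.8,.061)-n))
print(env.read_state()['clock'])
for u,v in [(314.2,229.2),(298,296.6)]: print(np.linalg.norm((ray(f,u,v,.061)-ray(f,226,243.4,.069))[:2]))
"
```

```text
top -79.44878979878223 -124.67344855949324
side -79.84987979380604 -124.56558475047173
16.9167
0.1982321377915994
0.197950845147124
```

```bash
python3 -c "
from h import *
print(env.read_state()['wrist_force'].round(1),env.read_state()['qvel'].round(3));print(env.close_job())
"
```

```text
[-0.1 -0.1  0.4] [ 0.037 -0.006  0.003 -0.     0.001 -0.006]
the job is handed in; nothing more can be done
None
```

I closed the jaw until it was snug on the nut, then swung the handle clockwise by about 45° and left the wrench on the nut. The job was handed in at about 17 s of the 48 s allowed.

- **Jaw:** I rolled the worm with five fingertip strokes at roughly 4–9 N. The gap then measured 30.4 mm against the nut's 30 mm flats. It did not change over the last two strokes, which fits the tips slipping on a tight worm.
- **Swing:** I pushed the handle with the shut fingertips from its +x side. The wrench turned 45.2° by the top camera, 44.7° by the side camera and 44.8° by the wrist camera. After the swing the jaws still sat on both nut flats, so the nut turned with the wrench.
- **Arm at hand-in:** It was clear of everything, with wrist force near zero.

**Disagreement:** The real fingertips end about 33 mm above the reported TCP. I noticed when the tips passed the expected contact height with no force. After that I worked from the height where they actually touched the worm.

**Not checked:** I did not measure the jar, spanner or screwdriver again at the end. The tool kept well away from the jar and at least 0.2 m above the bench near the other two. The parts visible in the last pictures looked undisturbed.

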